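# Bundle channel blanks on the transfer carrier

## Robot

A 6-joint arm with a two-finger parallel gripper is mounted at the origin on the work surface. World frame = base frame: x ahead of the robot, y to its left, z up, the work surface at z = 0. Lengths are in m, angles in rad, forces in N, time in s.
With the tool pointing down it reaches from about 0.35 to 0.95 m from the base axis. Payload 17.4 kg.
Tool frame: the origin (TCP) lies between the finger pads; the fingertips stand 19 mm ahead of it and the grasp point (between the pads) is the TCP (tips_ahead is the distance from the TCP to the fingertips, in m); z points along the fingers, y is the direction in which the jaws open and shut (so a half turn about z gives the same grasp; the last joint's range is limited). The gripper opens to 93 mm and grips with 3 to 60 N. Pads are 15 mm wide; open, the fingers measure 128 mm over their backs; the gripper's body (75 mm by 188 mm) begins 65 mm behind the grasp point.
Start: joints at [-1.339, 0.116, 1.442, -0, 1.584, -0.038], TCP at [0.18, -0.651, 0.238] pointing down, gripper open.
Joint ranges: [-2.83, 2.83], [-0.83, 2.19], [0.07, 2.5], [-1.14, 4.28], [0.01, 3], [-2.97, 2.97]. Speed limits (rad/s): [1.89, 1.89, 2.22, 3.14, 3.14, 3.14].

## Interface

Orientations are given as a rotation vector (axis times angle).
In Python, from workcell import observe, snapshot, camera_model, job_done, tips_ahead gives the robot as it stands.
- The arm moves only by the tool play_rows, never from a script. Its argument "commands" is a list of rows, each a list of 6 numbers: the shift along the tool's x, y, z in units of 40 mm (1.0 is 40 mm), then the turn, a rotation vector about the tool's x, y, z in units of 8 degrees (1.0 is 8 degrees). In form: [[tx, ty, tz, wx, wy, wz], ...]. A call has 1 to 10 rows; each row is the pose to reach, as a shift and turn from the pose measured when the call began, along the tool's axes at that moment; what a row does not reach only later rows make up. A row lasts 1/10 s, in which the tool goes at most 50 mm and 8.59 degrees, less where a joint would pass 70% of its speed; a pose out of reach is approached as far as the arm can. A call with a gripper value outside its range is refused whole. "fingers" is the opening, from -1 (shut) to 1 (fully open), set as the call begins (left out, the last holds). The fingers move at their own pace and stop on an object; "force" is the grip in N (left out, the last holds). Time passes only in rows, so rows that repeat a pose let the fingers close. It gives the time, the measured TCP pose, the force and the opening at its end, in the units of the state.
- observe(): the state, without advancing time (a new reading comes with each control period).
- snapshot(name): name is "side" or "top"; returns the picture (480x640x3 uint8, red, green, blue); there is no depth.
- camera_model(name): a dict with "intrinsics" (3x3 intrinsics, pixels), "rvec" (rotation vector, rad) and "tvec" (3), from world to camera coordinates, as OpenCV has them. Camera axes: x right, y down, z forward; pixel columns grow to the right and rows downward; lengths in m; the calibration is good to about 2 mm. A picture is of the moment at which its call begins. camera_model takes no time and is no camera call.
- job_done(): hands the job in, once; it reports no verdict.
The state is a dict: "time": time; "joints": joint angles; "joint_velocities": joint speeds; "tau": joint torques, N m; "position": TCP position; "eef_rot": TCP orientation; "force": force on the tool from outside, world axes, zero at the start; "moment": the same for the moment, N m; "opening": finger opening in m.
Only numpy, scipy, OpenCV 4.12 (cv2) and the standard library are available. Lean on these libraries where they do the work, as an engineer would, in place of code of your own. Each camera call takes 0.05 s, during which the arm holds its last target.

## Task

Pack all the aluminium channels on the bench for the plating shop: build them into one straight stack over the middle of the carrier's black pad, lying along it with their ends flush, open-up first, then open-down, and so on in turn. Set each open-down piece a little sideways so that one of its flanges drops right into the channel below and the other hangs outside it, and each open-up piece flat on the back of the one beneath. Then put the yellow keeper bar on top, both holes over the two posts, down flat on the bundle, and leave the jar, the flux lid and the green tube alone.

Things in the scene. Friction and masses are not known exactly. Their poses are not given: they have to be found in the camera images.
- up1_mid (a point): Centre (half-way up) of open-up channel 1: a short piece of bare aluminium channel with square U section, 56 mm wide over its flanges (own x), 64 mm long (own y), 26 mm high, web and both flanges 4 mm thick (48 mm clear between the flanges), about 0.1 kg. It lies on its web with both flanges pointing up (own z up); one of three, all always present.
- up2_mid (a point): Centre (half-way up) of open-up channel 2: a short piece of bare aluminium channel with square U section, 56 mm wide over its flanges (own x), 64 mm long (own y), 26 mm high, web and both flanges 4 mm thick (48 mm clear between the flanges), about 0.1 kg. It lies on its web with both flanges pointing up (own z up); one of three, all always present.
- up3_mid (a point): Centre (half-way up) of open-up channel 3: a short piece of bare aluminium channel with square U section, 56 mm wide over its flanges (own x), 64 mm long (own y), 26 mm high, web and both flanges 4 mm thick (48 mm clear between the flanges), about 0.1 kg. It lies on its web with both flanges pointing up (own z up); one of three, all always present.
- down1_mid (a point): Centre (half-way up) of open-down channel 1: a short piece of bare aluminium channel with square U section, 56 mm wide over its flanges (own x), 64 mm long (own y), 26 mm high, web and both flanges 4 mm thick (48 mm clear between the flanges), about 0.1 kg. It stands on its flange tips with the web on top (own z up, the web is its uppermost 4 mm, the flanges hang down 22 mm below it); one of three such, of which two or three are present (None if absent).
- down2_mid (a point): Centre (half-way up) of open-down channel 2: a short piece of bare aluminium channel with square U section, 56 mm wide over its flanges (own x), 64 mm long (own y), 26 mm high, web and both flanges 4 mm thick (48 mm clear between the flanges), about 0.1 kg. It stands on its flange tips with the web on top (own z up, the web is its uppermost 4 mm, the flanges hang down 22 mm below it); one of three such, of which two or three are present (None if absent).
- down3_mid (a point): Centre (half-way up) of open-down channel 3: a short piece of bare aluminium channel with square U section, 56 mm wide over its flanges (own x), 64 mm long (own y), 26 mm high, web and both flanges 4 mm thick (48 mm clear between the flanges), about 0.1 kg. It stands on its flange tips with the web on top (own z up, the web is its uppermost 4 mm, the flanges hang down 22 mm below it); one of three such, of which two or three are present (None if absent).
- seat (a point): Centre of the black rubber pad (100 x 84 mm, along x and y) on the blue transfer carrier, on the pad's top face, 15 mm above the bench: the bundle is built here. The carrier is a square base 180 x 180 x 12 mm that does not move, with two steel posts at diagonally opposite corners. z up; the channels lie with their length along this frame's y.
- post_a (a point): Tip of the post at (+60, +60) mm from the pad's centre in the seat frame: a 10 mm round steel post, upright, its tip 120 mm above the pad; the last 9 mm taper to 4 mm.
- post_b (a point): Tip of the other post, the same, at (-60, -60) mm from the pad's centre in the seat frame.
- keeper_grip (a point): Centre of the black grip block of the yellow keeper bar. The bar is flat, 202 mm long (own x), 30 mm wide (own y), 6 mm thick (own z up), about 0.3 kg, with a 17 mm round hole near each end. The grip block on the middle of its top is 44 mm long (x), 20 mm wide (y) and 44 mm high; this point lies 28 mm above the bar's underside, 22 mm below the top of the block.
- hole_a (a point): Centre of the keeper's hole at its +x end, 84.9 mm from the bar's middle, half-way through the bar's thickness.
- hole_b (a point): Centre of the keeper's hole at its -x end, 84.9 mm from the bar's middle.
- flux_jar: White jar with a blue band, 68 mm across and 65 mm high; origin at the centre of its underside. Not part of the job.
- flux_lid: White lid used as a dish of blue flux paste, 72 mm across, 12 mm high; origin at the centre of its underside. Not part of the job.
- tube: Green tube lying down, about 150 x 26 x 18 mm, long along its own x; origin under its middle. Not part of the job.
Not all that is in view belongs to the job. There is more than one size of the part that bears keeper_grip; the job needs the largest. What is shaped like the part that bears down2_mid but purple or turquoise is not meant.

How it is judged:
By the outcome, as a careful person would: the job done as asked, in the order asked, and still so for the second after the job is handed in, with the robot touching nothing.
Of down1, down2, down3 only 2 to 3 are there at a start; the rules pass over those that are not, and their reading is None.
At some moment in a run one of keeper may be knocked a few centimetres aside while the robot is not near it.
Once in a run the grip may slacken for a moment while it holds something.
It also fails if it takes over 208 s, if anything falls off the work surface, if the arm or the gripper's body presses on something with over 40 N, if the wrist force passes 120 N, or if a joint passes its speed limit or range.

## Working session

There is one attempt and no reset: what is moved stays moved. The work goes in short steps, Python scripts to look and compute and a tool call to move; the robot and the scene stay as the last step left them, time stands still between calls to the robot, and variables do not carry over. Pictures are saved under pics/ and viewed, and the job is handed in when it is done.

Besides the shell and the picture viewer there is one more tool, called after "Call:" as name(argument=value, ...), one argument or row to a line, values as JSON. play_rows: Moves the arm, as the interface text tells. Its arguments: {"type":"object","properties":{"commands":{"type":"array"},"fingers":{"type":"number"},"force":{"type":"number"}},"required":["commands"]}

```bash
ls; mkdir -p pics
python3 - <<'E'
from workcell import *
import cv2
print(observe())
for n in("side","top"):
    im=snapshot(n); cv2.imwrite(f"pics/{n}0.png",im[:,:,::-1]); print(camera_model(n))
print(tips_ahead)
E
```

```text
pics
{'time': 0.0, 'joints': array([-1.33879433e+00,  1.16476412e-01,  1.44228131e+00,  1.52222006e-07,
        1.58397700e+00, -3.78134789e-02]), 'joint_velocities': array([ 0.00134797,  0.00173181,  0.00061212,  0.00070574, -0.00013315,
        0.00031503]), 'tau': array([-1.11210488e-05, -7.21269464e+01, -6.22607517e+01,  7.80303637e-02,
        2.38676404e-02, -1.20929976e-04]), 'position': array([ 0.17986413, -0.65040469,  0.23690165]), 'eef_rot': array([-3.11192095e+00, -4.22387828e-01,  1.73609834e-04]), 'force': array([ 0.08564983,  0.42182707, -0.2352441 ]), 'moment': array([0.04429747, 0.00099248, 0.01285892]), 'opening': 0.09314860596999947}
{'intrinsics': array([[586.25936668,   0.        , 332.13248741],
       [  0.        , 586.25936668, 246.16084349],
       [  0.        ,   0.        ,   1.        ]]), 'rvec': array([ 0.7591582 , -2.44705465,  1.30723196]), 'tvec': array([0.44822824, 0.31273206, 1.14820459])}
{'intrinsics': array([[445.57790681,   0.        , 313.90979952],
       [  0.        , 445.57790681, 250.94635648],
       [  0.        ,   0.        ,   1.        ]]), 'rvec': array([ 2.19012363, -2.15555203,  0.07869129]), 'tvec': array([-0.04504116,  0.60446253,  1.15691486])}
0.019
```

View pics/top0.png

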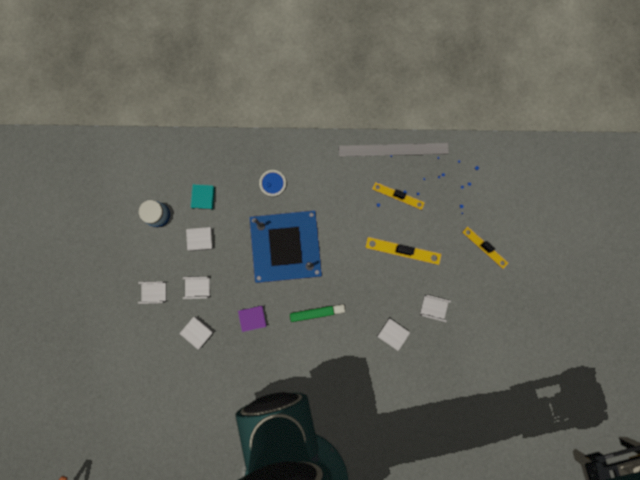

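View pics/side0.png

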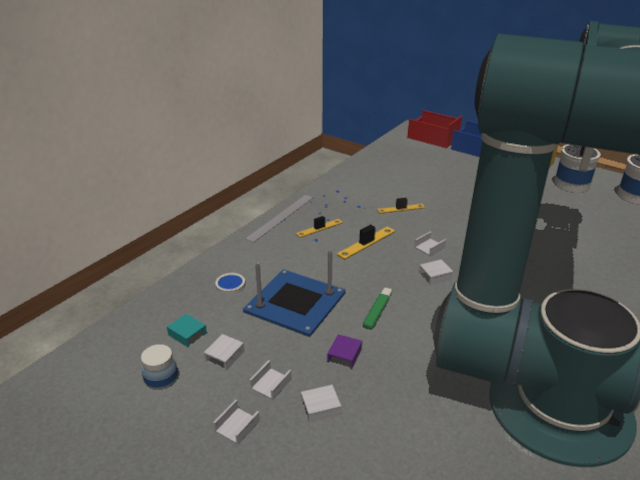

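```bash
cat > h.py <<'E'
import numpy as np, cv2
from workcell import *
from scipy.spatial.transform import Rotation as R
CM={n:camera_model(n) for n in("side","top")}
def proj(n,P):
    c=CM[n]; return cv2.projectPoints(np.float64(P).reshape(-1,3),c["rvec"],c["tvec"],c["intrinsics"],None)[0].reshape(-1,2)
def ray(n,uv):
    c=CM[n]; Rm=cv2.Rodrigues(c["rvec"])[0]; o=-Rm.T@c["tvec"]
    uv=np.float64(uv).reshape(-1,2); d=np.c_[uv,np.ones(len(uv))]@np.linalg.inv(c["intrinsics"]).T@Rm
    return o,d
def onz(n,uv,z):
    o,d=ray(n,uv); return o+d*((z-o[2])/d[:,2])[:,None]
def tri(uvt,uvs):
    o1,d1=ray("top",uvt);o2,d2=ray("side",uvs);d1=d1[0]/np.linalg.norm(d1[0]);d2=d2[0]/np.linalg.norm(d2[0])
    t=np.linalg.lstsq(np.c_[d1,-d2],o2-o1,rcond=None)[0]; a=o1+t[0]*d1;b=o2+t[1]*d2
    return (a+b)/2,np.linalg.norm(a-b)
def crop(im,x0,y0,w,h,s,fn):
    c=cv2.resize(im[y0:y0+h,x0:x0+w],None,fx=s,fy=s,interpolation=cv2.INTER_NEAREST); cv2.imwrite(fn,c[:,:,::-1])
def move(target,yaw_y=None,st=None):
    """target world TCP xyz, jaw direction angle (world, rad, mod pi): prints tool-unit shift and turn"""
    st=st or observe(); r=R.from_rotvec(st["eef_rot"]); M=r.as_matrix()
    d=M.T@(np.array(target)-st["position"])/0.04
    if yaw_y is None: w=np.zeros(3)
    else:
        best=None
        for k in(-1,0,1,2):
            a=yaw_y+k*np.pi; y=np.array([np.cos(a),np.sin(a),0]); z=np.array([0,0,-1.]); x=np.cross(y,z)
            w=(r.inv()*R.from_matrix(np.c_[x,y,z])).as_rotvec()
            if best is None or np.linalg.norm(w)<np.linalg.norm(best): best=w
        w=np.degrees(best)/8
    print("t",round(st["time"],2),"pos",st["position"].round(4),"jaw",np.degrees(np.arctan2(M[1,1],M[0,1])).round(2),"row",np.r_[d,w].round(3).tolist(),"j6",st["joints"][5].round(2))
E
python3 - <<'E'
from h import *
t=cv2.imread("pics/top0.png")[:,:,::-1]; s=cv2.imread("pics/side0.png")[:,:,::-1]
crop(t,120,180,220,180,3.6,"pics/c1.png"); crop(t,350,170,180,190,3.1,"pics/c2.png")
print(onz("top",[[200,238],[196,333],[394,334],[152,292],[197,287],[435,307],[285,246],[404,250]],0.026).round(3))
E
```

```text
[[ 0.635  0.269  0.026]
 [ 0.385  0.27   0.026]
 [ 0.391 -0.248  0.026]
 [ 0.49   0.39   0.026]
 [ 0.505  0.272  0.026]
 [ 0.463 -0.355  0.026]
 [ 0.617  0.042  0.026]
 [ 0.611 -0.274  0.026]]
```

View pics/c1.png

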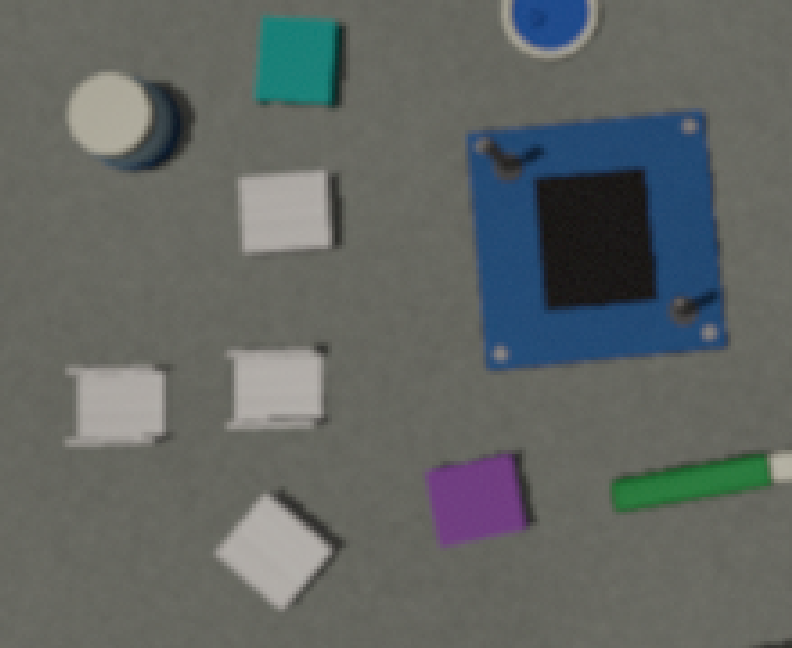

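View pics/c2.png

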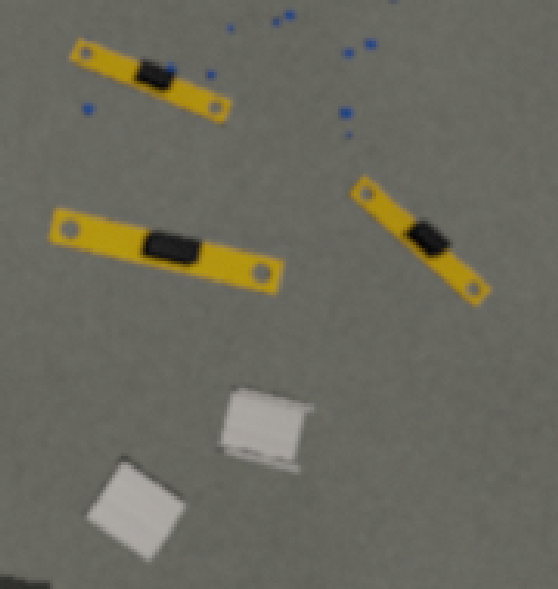

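Run:
```python
from h import *
t=cv2.imread("pics/top0.png")[:,:,::-1]; s=cv2.imread("pics/side0.png")[:,:,::-1]
print(ray("top",[0,0])[0],ray("side",[0,0])[0])
tiles=[cv2.resize(t[y-18:y+19,x-18:x+19],(266,266),interpolation=cv2.INTER_NEAREST) for x,y in[(152,292),(197,287),(435,307)]]
ss=[proj("side",onz("top",[p],0.02)).ravel().round().astype(int) for p in[(152,292),(197,287),(435,307)]]
tiles2=[cv2.resize(s[y-30:y+31,x-30:x+31],(266,266),interpolation=cv2.INTER_NEAREST) for x,y in ss]
print(ss)
cv2.imwrite("pics/ups.png",np.vstack([np.hstack(tiles),np.hstack(tiles2)])[:,:,::-1])
hsv=cv2.cvtColor(t.copy(),cv2.COLOR_RGB2HSV)
for p in[(200,238),(196,333),(394,334),(152,292),(197,287),(435,307)]:
    x,y=p; g=t[y-20:y+21,x-20:x+21].astype(np.float32).mean(2)
    g8=cv2.resize(g,None,fx=8,fy=8,interpolation=cv2.INTER_CUBIC)
    m=(g8>140).astype(np.uint8)
    c=max(cv2.findContours(m,0,1)[0],key=cv2.contourArea)
    c=(c.reshape(-1,2)+.5)/8-.5+[x-20,y-20]
    W=onz("top",c,0.026)[:,:2].astype(np.float32)
    r=cv2.minAreaRect(W*1000); print(p,"bg",g[0].mean().round(),"max",g.max(),np.round(r[0],1),np.round(r[1],1),round(r[2],1))
```

```text
[ 0.50601276 -0.04994428  1.20304294] [-0.05481714  0.90111947  0.8955794 ]
[array([237, 417]), array([271, 375]), array([430, 240])]
(200, 238) bg 102.0 max 173.33333 [634.1 273.1] [56.6 64.6] 5.6
(196, 333) bg 100.0 max 175.66667 [385.5 271.6] [64.7 56.8] 51.5
(394, 334) bg 100.0 max 171.66667 [ 390.1 -246.3] [63.9 56. ] 56.5
(152, 292) bg 100.0 max 172.66667 [489.3 391.2] [55.7 69.7] 2.1
(197, 287) bg 101.0 max 175.0 [503.8 274.6] [56.  67.7] 2.0
(435, 307) bg 101.0 max 167.0 [ 460.9 -353.1] [66.  54.2] 76.3
```

View pics/ups.png

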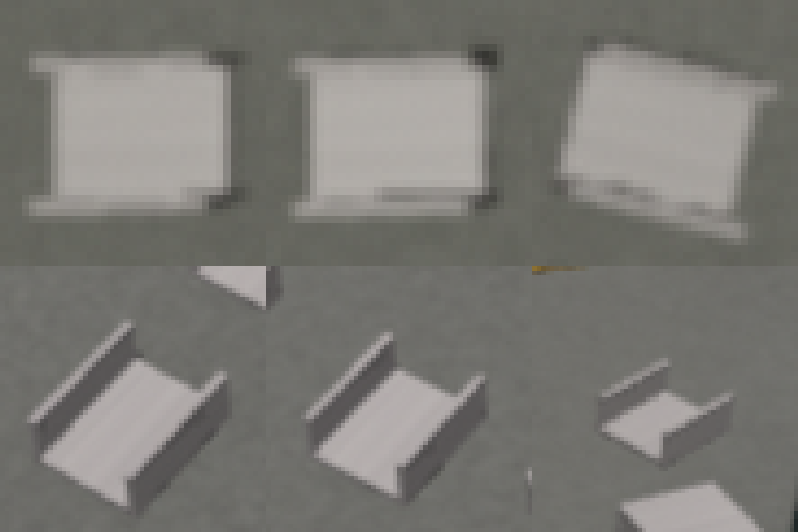

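Run:
```python
from h import *
t=cv2.imread("pics/top0.png")[:,:,::-1]; s=cv2.imread("pics/side0.png")[:,:,::-1]
def up8(im,x,y,r): return cv2.resize(im[y-r:y+r+1,x-r:x+r+1].astype(np.float32),None,fx=8,fy=8,interpolation=cv2.INTER_CUBIC)
def cont(m,x,y,r):
    c=max(cv2.findContours(m.astype(np.uint8),0,1)[0],key=cv2.contourArea); return (c.reshape(-1,2)+.5)/8-.5+[x-r,y-r]
for (x,y),c0,a in[((152,292),(489.3,391.2),2.1),((197,287),(503.8,274.6),2.0),((435,307),(460.9,-353.1),-13.7)]:
    c=cont(up8(t,x,y,20).mean(2)>138,x,y,20); a=np.radians(a); ux=np.array([np.cos(a),np.sin(a)]); uy=np.array([-ux[1],ux[0]])
    W4=onz("top",c,.004)[:,:2]*1000-c0; W26=onz("top",c,.026)[:,:2]*1000-c0
    k=abs(W4@ux)<14; v=W4[k]@uy; lo,hi=np.median(v[v<0]),np.median(v[v>0]); 
    u=W26@ux; vv=W26@uy; k=abs(vv)<22; k1=k&(u>20);k2=k&(u<-20)
    print("len",hi-lo,"cy",(hi+lo)/2,"width",np.median(u[k1])-np.median(u[k2]),"cx",(np.median(u[k1])+np.median(u[k2]))/2)
    print("  web end tilt deg",[np.degrees(np.arctan(np.polyfit((W4[q]@ux),(W4[q]@uy),1)[0])).round(2) for q in((abs(W4@ux)<14)&(W4@uy<0),(abs(W4@ux)<14)&(W4@uy>0))])
    cx=(np.median(u[k1])+np.median(u[k2]))/2; print("  centre",np.array(c0)+ux*cx+uy*(hi+lo)/2)
# pad
x,y=285,246; g=up8(t,x,y,30); m=g.max(2)<60
c=cont(m,x,y,30); r=cv2.minAreaRect((onz("top",c,.015)[:,:2]*1000).astype(np.float32)); print("pad",r)
# carrier blue
x,y=286,247; g=up8(t,x,y,48); c=cont(g[:,:,2]-g[:,:,0]>55,x,y,48); r=cv2.minAreaRect((onz("top",c,.012)[:,:2]*1000).astype(np.float32)); print("carrier",r)
# side pad
hs=s.astype(int); m=(hs.max(2)<45); n,l,st,ce=cv2.connectedComponentsWithStats(m.astype(np.uint8)); 
i=l[298,295]; print(ce[i],st[i])
x,y=296,298; g=up8(s,x,y,40); c=cont(g.max(2)<60,x,y,40); print("pad side",cv2.minAreaRect((onz("side",c,.015)[:,:2]*1000).astype(np.float32)))
# downs in side view
for p in [(634.1,273.1),(385.5,271.6),(390.1,-246.3)]:
    q=proj("side",[p[0]/1e3,p[1]/1e3,.026])[0]; x,y=q.round().astype(int); g=up8(s,x,y,26).mean(2); c=cont(g>np.median(g[80:-80,80:-80])-22,x,y,26)
    r=cv2.minAreaRect((onz("side",c,.026)[:,:2]*1000).astype(np.float32)); print("side down",p,r)
# keeper
hsv=cv2.cvtColor(t.copy(),cv2.COLOR_RGB2HSV); m=((abs(hsv[:,:,0].astype(int)-24)<8)&(hsv[:,:,1]>150)).astype(np.uint8)
for c in cv2.findContours(m,0,1)[0]:
    if cv2.contourArea(c)>100: 
        r=cv2.minAreaRect((onz("top",c.reshape(-1,2).astype(float),.006)[:,:2]*1000).astype(np.float32)); print("keeper",np.round(r[0],1),np.round(r[1],1),round(r[2],1), c.reshape(-1,2).mean(0).round())
```

```text
len 64.14791736868784 cy 4.885524855053699 width 53.84931165755177 cx 0.261474084374413
  web end tilt deg [np.float64(0.47), np.float64(1.36)]
  centre [489.38227473 396.09182509]
len 64.05202942786045 cy 3.9463354250629283 width 51.93505555407543 cx 1.5461857423130763
  web end tilt deg [np.float64(-1.2), np.float64(0.65)]
  centre [505.20751873 278.59789253]
len 63.47435401105924 cy -4.19927130221458 width 53.39118377183099 cx 0.05065841094257806
  web end tilt deg [np.float64(-0.42), np.float64(0.4)]
  centre [ 459.9546695  -357.19179618]
pad ((618.4122924804688, 42.19856262207031), (98.29344177246094, 82.78374481201172), 6.20074987411499)
carrier ((618.4366455078125, 42.78551483154297), (176.7921905517578, 177.45204162597656), 6.541062831878662)
[295.21412804 298.24724062] [269 283  52  32 906]
pad side ((616.4275512695312, 46.104434967041016), (100.52827453613281, 85.35383605957031), 6.364559173583984)
side down (634.1, 273.1) ((633.7838745117188, 273.37762451171875), (58.5639533996582, 67.50448608398438), 5.995206832885742)
side down (385.5, 271.6) ((384.82867431640625, 271.6974182128906), (63.75569534301758, 55.64710998535156), 51.58747100830078)
side down (390.1, -246.3) ((390.61663818359375, -255.40060424804688), (142.30213928222656, 248.08718872070312), 27.830270767211914)
keeper [ 611.8 -274.3] [200.8  29.5] 77.8 [403. 251.]
keeper [ 623.8 -493.7] [143.1  21.3] 48.2 [485. 248.]
keeper [ 761.2 -261.6] [143.7  21.2] 67.9 [398. 196.]
```

Run:
```python
from h import *
t=cv2.imread("pics/top0.png")[:,:,::-1]; s=cv2.imread("pics/side0.png")[:,:,::-1]
a=np.radians(6.35); ux=np.array([np.cos(a),np.sin(a),0]); uy=np.array([-ux[1],ux[0],0]); S=np.array([.6182,.0430,.015])
P=[S+ux*i*.06+uy*i*.06+[0,0,h] for i in(1,-1) for h in(.120,0.0)]
P+=[S+ux*i*.05+uy*j*.042 for i in(1,-1) for j in(1,-1)]
P+=[S+ux*i*.09+uy*j*.09-[0,0,.003] for i in(1,-1) for j in(1,-1)]
for n,im,(x0,y0,w,h) in(("top",t,(240,200,100,95)),("side",s,(235,240,120,100))):
    k=6; c=cv2.resize(im[y0:y0+h,x0:x0+w],None,fx=k,fy=k,interpolation=cv2.INTER_CUBIC)
    for q in proj(n,P): cv2.drawMarker(c,tuple(((q-[x0,y0]+.5)*k).round().astype(int).tolist()),(255,255,0),cv2.MARKER_CROSS,9,1)
    cv2.imwrite(f"pics/car_{n}.png",c[:,:,::-1])
```

```text
(no output)
```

View pics/car_top.png

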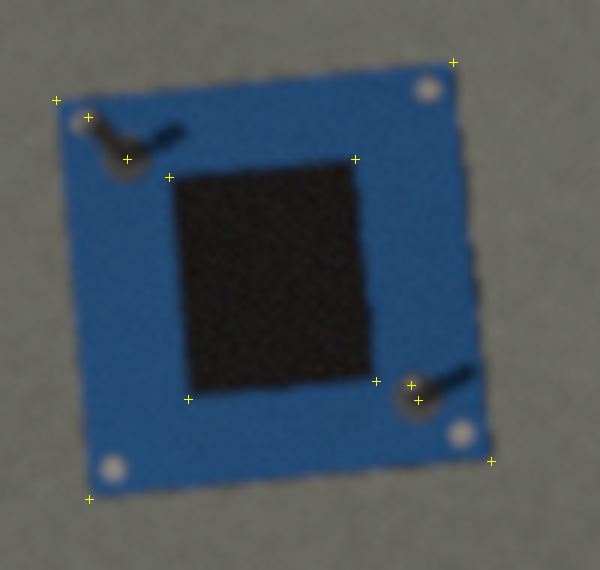

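View pics/car_side.png

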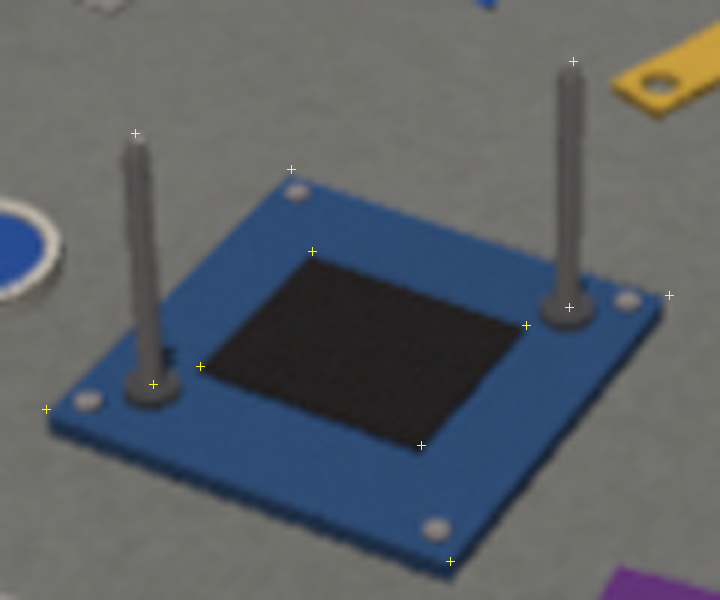

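Run:
```python
from h import *
move([.460,-.357,.10],np.radians(-13.7))
```

```text
t 0.1 pos [ 0.1799 -0.6504  0.237 ] jaw -74.54 row [8.705, -5.2, 3.43, -0.007, -0.004, -7.605] j6 -0.04
```

Call:
play_rows(
  commands=[
    [8.7, -5.2, 2.0, 0, 0, -7.6],
    [8.7, -5.2, 2.0, 0, 0, -7.6],
    [8.7, -5.2, 2.0, 0, 0, -7.6],
    [8.7, -5.2, 2.0, 0, 0, -7.6],
    [8.7, -5.2, 2.0, 0, 0, -7.6],
    [8.7, -5.2, 2.0, 0, 0, -7.6],
    [8.7, -5.2, 2.0, 0, 0, -7.6],
    [8.7, -5.2, 2.0, 0, 0, -7.6],
    [8.7, -5.2, 2.0, 0, 0, -7.6],
    [8.7, -5.2, 2.0, 0, 0, -7.6],
  ],
  fingers=1,
  force=30,
)

```text
time: 1.1
position: [0.4607, -0.3557, 0.1565]
eef_rot: [-2.467, -1.941, -0.0]
force: [-1.0, 0.4, -0.0]
opening: 0.0929
```

Run:
```python
from h import *
move([.460,-.357,.021],np.radians(-13.7))
```

```text
t 1.1 pos [ 0.4607 -0.3557  0.1565] jaw -13.6 row [-0.041, -0.003, 3.387, -0.01, -0.01, 0.012] j6 -0.46
```

Call:
play_rows(
  commands=[
    [-0.03, 0, 1.2, 0, 0, 0],
    [-0.03, 0, 2.2, 0, 0, 0],
    [-0.03, 0, 3.0, 0, 0, 0],
    [-0.03, 0, 3.37, 0, 0, 0],
    [-0.03, 0, 3.37, 0, 0, 0],
    [-0.03, 0, 3.37, 0, 0, 0],
  ],
)

```text
time: 1.7
position: [0.46, -0.3578, 0.0226]
eef_rot: [-2.469, -1.941, -0.0]
force: [-0.5, -0.2, -0.1]
opening: 0.0931
```

Call:
play_rows(
  commands=[
    [0, 0, 0, 0, 0, 0],
    [0, 0, 0, 0, 0, 0],
    [0, 0, 0, 0, 0, 0],
    [0, 0, 0, 0, 0, 0],
    [0, 0, 0, 0, 0, 0],
  ],
  fingers=-1,
)

```text
time: 2.2
position: [0.46, -0.3577, 0.0226]
eef_rot: [-2.469, -1.941, -0.0]
force: [0.8, 0.4, -0.5]
opening: 0.0575
```

Run:
```python
from h import *
move([.460,-.357,.0215],np.radians(-13.7))
print(observe()["opening"])
for n in CM:
    im=snapshot(n); p=proj(n,[.46,-.357,.02])[0].astype(int); crop(im,p[0]-50,p[1]-50,100,100,4,f"pics/g1{n}.png")
a,b=[cv2.imread(f"pics/g1{n}.png") for n in CM]; cv2.imwrite("pics/g1.png",np.hstack([a,b]))
```

```text
t 2.2 pos [ 0.46   -0.3577  0.0226] jaw -13.66 row [0.017, -0.005, 0.029, -0.005, -0.007, 0.005] j6 -0.47
0.057509990425393995
```

View pics/g1.png

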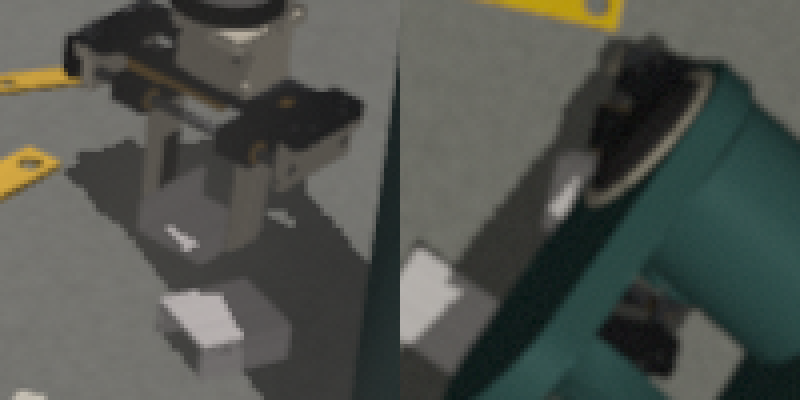

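Call:
play_rows(
  commands=[
    [0, 0, 0, 0, 0, 0],
    [0, 0, 0, 0, 0, 0],
    [0, 0, -0.5, 0, 0, 0],
    [0, 0, -1.5, 0, 0, 0],
    [0, 0, -2.5, 0, 0, 0],
    [0, 0, -3.5, 0, 0, 0],
    [0, 0, -4.4, 0, 0, 0],
    [0, 0, -4.4, 0, 0, 0],
  ],
)

```text
time: 3.1
position: [0.4613, -0.3589, 0.2042]
eef_rot: [2.465, 1.938, 0.003]
force: [-0.0, -0.0, -0.9]
opening: 0.056
```

Run:
```python
from h import *
move([.6142,.0430,.195],np.radians(6.35))
print(observe()["opening"])
```

```text
t 3.1 pos [ 0.4613 -0.3589  0.2042] jaw -13.66 row [10.665, 1.342, 0.213, 0.037, 0.024, -2.501] j6 -0.47
0.05600525811886403
```

Call:
play_rows(
  commands=[
    [1, 0.13, 0, 0, 0, -0.3],
    [2.1, 0.27, 0, 0, 0, -0.6],
    [3.3, 0.4, 0, 0, 0, -0.9],
    [4.5, 0.55, 0, 0, 0, -1.2],
    [5.7, 0.7, 0, 0, 0, -1.5],
    [6.9, 0.87, 0, 0, 0, -1.8],
    [8.1, 1.02, 0.1, 0, 0, -2.1],
    [9.2, 1.16, 0.15, 0, 0, -2.3],
    [10.1, 1.27, 0.2, 0, 0, -2.5],
    [10.66, 1.34, 0.2, 0.03, 0.02, -2.5],
  ],
)

```text
time: 4.1
position: [0.6142, 0.0455, 0.1939]
eef_rot: [-2.091, -2.344, 0.001]
force: [-0.5, -0.2, -0.6]
opening: 0.056
```

Run:
```python
from h import *
move([.6142,.0430,.039],np.radians(6.35))
print(observe()["opening"])
for n in CM:
    im=snapshot(n); p=proj(n,observe()["position"])[0].astype(int); crop(im,p[0]-65,p[1]-65,130,130,3,f"pics/g1{n}.png")
a,b=[cv2.imread(f"pics/g1{n}.png") for n in CM]; cv2.imwrite("pics/g2.png",np.hstack([a,b]))
```

```text
t 4.1 pos [0.6142 0.0455 0.1939] jaw 6.51 row [-0.061, -0.004, 3.874, -0.005, 0.001, 0.02] j6 -0.08
0.055962909657160886
```

View pics/g2.png

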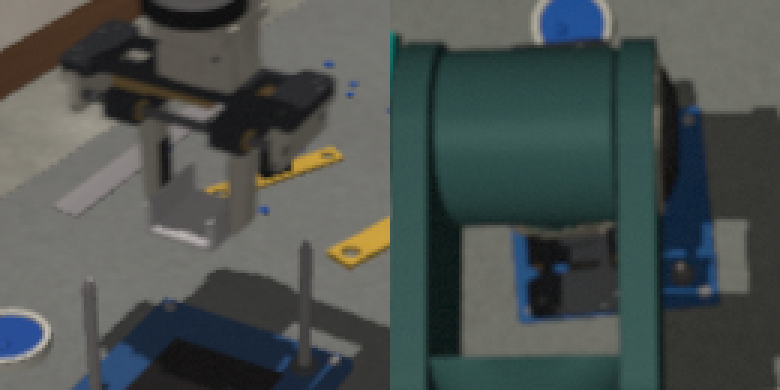

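Call:
play_rows(
  commands=[
    [-0.06, 0, 0.6, 0, 0, 0.02],
    [-0.06, 0, 1.4, 0, 0, 0.02],
    [-0.06, 0, 2.2, 0, 0, 0.02],
    [-0.06, 0, 3.0, 0, 0, 0.02],
    [-0.06, 0, 3.5, 0, 0, 0.02],
    [-0.06, 0, 3.7, 0, 0, 0.02],
    [-0.06, 0, 3.8, 0, 0, 0.02],
    [-0.06, 0, 3.86, 0, 0, 0.02],
    [-0.06, 0, 3.88, 0, 0, 0.02],
    [-0.06, 0, 3.9, 0, 0, 0.02],
  ],
)

```text
time: 5.2
position: [0.6149, 0.0428, 0.0389]
eef_rot: [2.095, 2.341, 0.001]
force: [0.3, 0.2, -1.8]
opening: 0.0556
```

Run:
```python
from h import *
move([.6142,.0430,.0375],np.radians(6.35))
print(observe()["force"])
```

```text
t 5.2 pos [0.6149 0.0428 0.0389] jaw 6.34 row [0.006, -0.017, 0.036, 0.004, 0.001, -0.002] j6 -0.08
[ 0.3123556   0.17611477 -1.78401096]
```

Call:
play_rows(
  commands=[
    [0, -0.02, 0.02, 0, 0, 0],
    [0, -0.02, 0.04, 0, 0, 0],
    [0, -0.02, 0.05, 0, 0, 0],
    [0, -0.02, 0.05, 0, 0, 0],
  ],
)

```text
time: 5.6
position: [0.6143, 0.0428, 0.0377]
eef_rot: [2.095, 2.34, 0.001]
force: [-2.5, -0.2, 6.1]
opening: 0.0555
```

Call:
play_rows(
  commands=[
    [0, 0, 0, 0, 0, 0],
    [0, 0, 0, 0, 0, 0],
    [0, 0, 0, 0, 0, 0],
    [0, 0, -0.4, 0, 0, 0],
    [0, 0, -1.4, 0, 0, 0],
    [0, 0, -2.6, 0, 0, 0],
    [0, 0, -3.8, 0, 0, 0],
    [0, 0, -4.0, 0, 0, 0],
    [0, 0, -4.0, 0, 0, 0],
  ],
  fingers=1,
)

```text
time: 6.5
position: [0.6147, 0.0428, 0.2006]
eef_rot: [2.093, 2.338, 0.005]
force: [0.0, -0.2, -0.6]
opening: 0.0929
```

Run:
```python
from h import *
move([.6341,.2731,.15],np.radians(95.8))
```

```text
t 6.5 pos [0.6147 0.0428 0.2006] jaw 6.34 row [5.669, 1.111, 1.268, 0.026, 0.03, -11.182] j6 -0.08
```

Call:
play_rows(
  commands=[
    [1.0, 0.2, 0, 0, 0, -1],
    [2.2, 0.45, 0, 0, 0, -2.07],
    [3.4, 0.67, 0, 0, 0, -3.1],
    [4.5, 0.88, 0, 0, 0, -4.2],
    [5.3, 1.04, 0.2, 0, 0, -5.3],
    [5.67, 1.11, 0.5, 0, 0, -6.3],
    [5.67, 1.11, 0.8, 0, 0, -7.4],
    [5.67, 1.11, 1.1, 0, 0, -8.4],
    [5.67, 1.11, 1.27, 0, 0, -9.5],
    [5.67, 1.11, 1.27, 0.03, 0.03, -10.6],
  ],
)

```text
time: 7.5
position: [0.6329, 0.2728, 0.1465]
eef_rot: [0.03, -3.137, 0.003]
force: [0.3, 0.5, -0.3]
opening: 0.0932
```

Run:
```python
from h import *
move([.6341,.2731,.0225],np.radians(95.8))
im=snapshot("top");x,y,w,h=250,200,80,90
crop(im,x,y,w,h,5,"pics/a.png")
im=snapshot("side");x,y,w,h=240,240,110,110
crop(im,x,y,w,h,5,"pics/b.png")
```

```text
t 7.5 pos [0.6329 0.2728 0.1465] jaw 91.09 row [-0.044, 0.012, 3.099, -0.011, -0.032, -0.589] j6 -1.22
```

View pics/a.png

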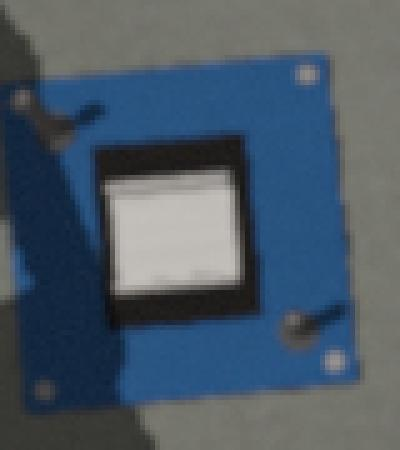

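View pics/b.png

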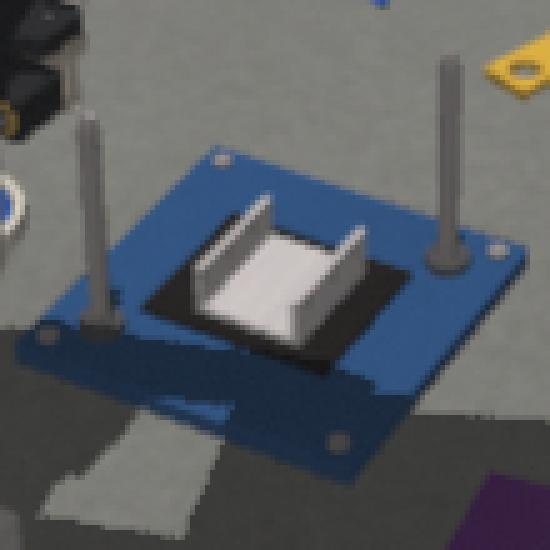

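Call:
play_rows(
  commands=[
    [-0.04, 0.01, 0.5, 0, 0, -0.59],
    [-0.04, 0.01, 1.2, 0, -0.03, -0.59],
    [-0.04, 0.01, 2.2, 0, -0.03, -0.59],
    [-0.04, 0.01, 2.8, 0, -0.03, -0.59],
    [-0.04, 0.01, 3.1, 0, -0.03, -0.59],
    [-0.04, 0.01, 3.1, 0, -0.03, -0.59],
    [-0.04, 0.01, 3.1, 0, -0.03, -0.59],
  ],
)

```text
time: 8.3
position: [0.6351, 0.2733, 0.0249]
eef_rot: [-0.151, 3.136, -0.001]
force: [-0.7, -1.0, -0.0]
opening: 0.0928
```

Call:
play_rows(
  commands=[
    [0, 0, 0, 0, 0, 0],
    [0, 0, 0, 0, 0, 0],
    [0, 0, 0, 0, 0, 0],
    [0, 0, 0, 0, 0, 0],
    [0, 0, 0, 0, 0, 0],
    [0, 0, 0, 0, 0, 0],
  ],
  fingers=-1,
)

```text
time: 8.9
position: [0.6352, 0.2733, 0.0253]
eef_rot: [-0.151, 3.136, -0.001]
force: [-0.9, -0.4, 4.5]
opening: 0.0634
```

Run:
```python
from h import *
move([.6341,.2731,.0225],np.radians(95.8))
print(observe()["opening"])
```

```text
t 8.9 pos [0.6352 0.2733 0.0253] jaw 95.51 row [0.028, -0.002, 0.069, -0.007, 0.017, -0.036] j6 -1.3
0.06344805209456798
```

Call:
play_rows(
  commands=[
    [0, 0, -0.3, 0, 0, 0],
    [0, 0, -1.2, 0, 0, 0],
    [0, 0, -2.3, 0, 0, 0],
    [0, 0, -3.4, 0, 0, 0],
    [0, 0, -4.3, 0, 0, 0],
    [0, 0, -4.5, 0, 0, 0],
    [0, 0, -4.5, 0, 0, 0],
  ],
)

```text
time: 9.6
position: [0.6351, 0.2736, 0.2073]
eef_rot: [-0.151, 3.133, 0.0]
force: [-0.1, -0.1, -1.1]
opening: 0.063
```

Run:
```python
from h import *
move([.6233,.0440,.20],np.radians(96.35))
print(observe()["opening"])
```

```text
t 9.6 pos [0.6351 0.2736 0.2073] jaw 95.51 row [0.845, -5.685, 0.179, -0.001, 0.036, -0.104] j6 -1.3
0.06300617903503532
```

Call:
play_rows(
  commands=[
    [0.15, -0.8, 0, 0, 0, 0],
    [0.3, -1.9, 0, 0, 0, 0],
    [0.45, -3.0, 0, 0, 0, 0],
    [0.6, -4.1, 0.1, 0, 0.02, -0.05],
    [0.75, -5.0, 0.18, 0, 0.03, -0.1],
    [0.84, -5.68, 0.18, 0, 0.03, -0.1],
    [0.84, -5.68, 0.18, 0, 0.03, -0.1],
    [0.84, -5.68, 0.18, 0, 0.03, -0.1],
  ],
)

```text
time: 10.4
position: [0.6231, 0.044, 0.1985]
eef_rot: [0.171, -3.136, -0.0]
force: [-0.2, 0.5, -0.8]
opening: 0.0633
```

Run:
```python
from h import *
move([.6233,.0440,.046],np.radians(96.35))
print(observe()["opening"])
for n in CM:
    im=snapshot(n); p=proj(n,observe()["position"])[0].astype(int); crop(im,p[0]-65,p[1]-65,130,130,3,f"pics/g1{n}.png")
a,b=[cv2.imread(f"pics/g1{n}.png") for n in CM]; cv2.imwrite("pics/g3.png",np.hstack([a,b]))
```

```text
t 10.4 pos [0.6231 0.044  0.1985] jaw 96.25 row [-0.01, -0.001, 3.812, 0.002, -0.008, -0.013] j6 -1.65
0.06333546198377324
```

View pics/g3.png

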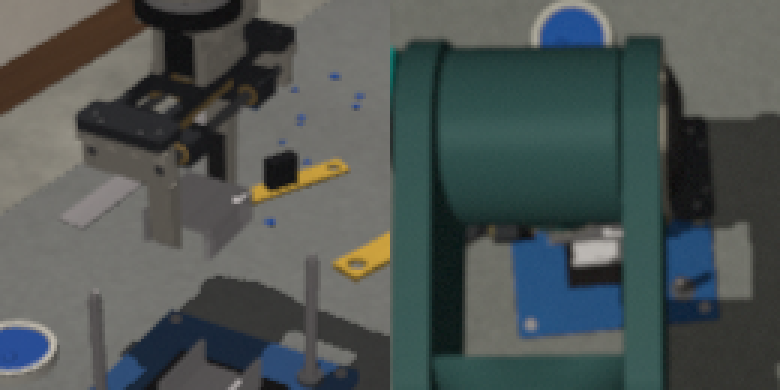

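Call:
play_rows(
  commands=[
    [0, 0, 0.6, 0, 0, 0],
    [0, 0, 1.5, 0, 0, 0],
    [0, 0, 2.4, 0, 0, 0],
    [0, 0, 2.9, 0, 0, 0],
    [0, 0, 3.15, 0, 0, 0],
    [0, 0, 3.3, 0, 0, 0],
    [0, 0, 3.4, 0, 0, 0],
    [0, 0, 3.5, 0, 0, 0],
    [0, 0, 3.6, 0, 0, 0],
    [0, 0, 3.7, 0, 0, 0],
  ],
)

```text
time: 11.5
position: [0.6235, 0.045, 0.0513]
eef_rot: [-0.174, 3.136, 0.0]
force: [0.4, 0.0, -0.6]
opening: 0.0634
```

Call:
play_rows(
  commands=[
    [0, 0, 0.05, 0, 0, 0],
    [0, 0, 0.1, 0, 0, 0],
    [0, 0, 0.14, 0, 0, 0],
    [0, 0, 0.14, 0, 0, 0],
  ],
)

```text
time: 11.9
position: [0.6234, 0.045, 0.0455]
eef_rot: [-0.174, 3.137, 0.0]
force: [0.8, -0.2, -1.0]
opening: 0.0632
```

Call:
play_rows(
  commands=[
    [0, -0.025, 0.02, 0, 0, 0],
    [0, -0.025, 0.03, 0, 0, 0],
    [0, -0.025, 0.04, 0, 0, 0],
    [0, -0.025, 0.04, 0, 0, 0],
  ],
)

```text
time: 12.3
position: [0.6237, 0.044, 0.0443]
eef_rot: [-0.174, 3.136, 0.0]
force: [-2.4, 0.1, 2.7]
opening: 0.0632
```

Call:
play_rows(
  commands=[
    [0, 0, 0, 0, 0, 0],
    [0, 0, 0, 0, 0, 0],
    [0, 0, 0, 0, 0, 0],
    [0, 0, 0.1, 0, 0, 0],
    [0, 0, 0.2, 0, 0, 0],
    [0, 0, 0.2, 0, 0, 0],
  ],
  fingers=0.6,
  force=12,
)

```text
time: 12.9
position: [0.6233, 0.044, 0.0353]
eef_rot: [0.174, -3.136, -0.0]
force: [-0.4, -0.4, -0.1]
opening: 0.0747
```

Run:
```python
from h import *
move(np.array([.6182,.0434,.036])+[.005*np.cos(.1108),.005*np.sin(.1108),0],np.radians(96.35))
print(observe()["opening"])
```

```text
t 12.9 pos [0.6233 0.044  0.0353] jaw 96.34 row [0.003, -0.0, -0.017, 0.001, -0.004, -0.001] j6 -1.65
0.07466693766121223
```

Call:
play_rows(
  commands=[
    [0, 0, 0, 0, 0, 0],
    [0, 0, 0, 0, 0, 0],
    [0, 0, 0, 0, 0, 0],
    [0, 0, 0, 0, 0, 0],
    [0, 0, 0, 0, 0, 0],
  ],
  fingers=-1,
)

```text
time: 13.4
position: [0.6232, 0.044, 0.0353]
eef_rot: [0.174, -3.136, -0.0]
force: [-0.3, 0.5, -2.0]
opening: 0.0637
```

Call:
play_rows(
  commands=[
    [0, 0, 0, 0, 0, 0],
    [0, 0, 0, 0, 0, 0],
    [0, 0, 0, 0, 0, 0],
    [0, 0, -0.5, 0, 0, 0],
    [0, 0, -1.4, 0, 0, 0],
    [0, 0, -2.6, 0, 0, 0],
    [0, 0, -3.6, 0, 0, 0],
    [0, 0, -4.1, 0, 0, 0],
    [0, 0, -4.1, 0, 0, 0],
  ],
  fingers=1,
  force=30,
)

```text
time: 14.3
position: [0.6244, 0.044, 0.2032]
eef_rot: [-0.174, 3.132, -0.0]
force: [1.3, -0.5, -0.2]
opening: 0.0931
```

Run:
```python
from h import *
move([.5052,.2786,.14],np.radians(2.0))
```

```text
t 14.3 pos [0.6244 0.044  0.2032] jaw 96.34 row [2.321, 6.159, 1.566, -0.027, 0.025, -10.707] j6 -1.65
```

Call:
play_rows(
  commands=[
    [0.3, 0.9, 0, 0, 0, 1],
    [0.7, 1.9, 0, 0, 0, 2.0],
    [1.1, 2.9, 0, 0, 0, 3.0],
    [1.4, 3.9, 0, 0, 0, 4.1],
    [1.8, 4.9, 0.2, 0, 0, 5.2],
    [2.2, 5.6, 0.5, 0, 0, 6.3],
    [2.33, 6.15, 0.8, 0, 0, 7.4],
    [2.36, 6.15, 1.1, 0, 0, 8.4],
    [2.36, 6.15, 1.4, 0, 0, 9.5],
    [2.36, 6.15, 1.6, 0, 0, 10.5],
  ],
)

```text
time: 15.3
position: [0.5029, 0.278, 0.1363]
eef_rot: [1.975, 2.44, 0.002]
force: [0.3, -0.8, -0.4]
opening: 0.0933
```

Run:
```python
from h import *
move([.5037,.2786,.0215],np.radians(2.0))
im=snapshot("top");x,y,w,h=250,200,80,90
crop(im,x,y,w,h,5,"pics/a.png")
im=snapshot("side");x,y,w,h=240,240,110,90
crop(im,x,y,w,h,5,"pics/b.png")
a,b=[cv2.imread(f"pics/{n}.png") for n in "ab"]; cv2.imwrite("pics/l2.png",cv2.resize(np.hstack([a,b]),None,fx=.8,fy=.8))
```

```text
t 15.3 pos [0.5029 0.278  0.1363] jaw 12.04 row [0.014, 0.017, 2.869, 0.018, 0.008, 1.255] j6 0.25
```

View pics/l2.png

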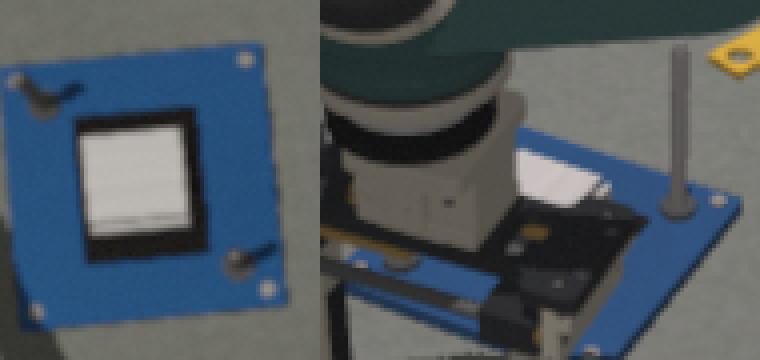

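Call:
play_rows(
  commands=[
    [0.014, 0.017, 0.2, 0, 0, 1.0],
    [0.014, 0.017, 0.6, 0.02, 0, 1.25],
    [0.014, 0.017, 1.3, 0.02, 0, 1.25],
    [0.014, 0.017, 2.2, 0.02, 0, 1.25],
    [0.014, 0.017, 2.7, 0.02, 0, 1.25],
    [0.014, 0.017, 2.87, 0.02, 0, 1.25],
    [0.014, 0.017, 2.87, 0.02, 0, 1.25],
    [0.014, 0.017, 2.87, 0.02, 0, 1.25],
  ],
)

```text
time: 16.2
position: [0.5039, 0.2784, 0.0221]
eef_rot: [2.175, 2.266, -0.002]
force: [0.4, -0.4, 0.2]
opening: 0.0928
```

Call:
play_rows(
  commands=[
    [0, 0, 0, 0, 0, 0],
    [0, 0, 0, 0, 0, 0],
    [0, 0, 0, 0, 0, 0],
    [0, 0, 0, 0, 0, 0],
    [0, 0, 0, 0, 0, 0],
    [0, 0, 0, 0, 0, 0],
    [0, 0, 0, 0, 0, 0],
  ],
  fingers=-1,
)

```text
time: 16.9
position: [0.5039, 0.2784, 0.0221]
eef_rot: [2.175, 2.266, -0.002]
force: [-0.1, -0.6, 1.0]
opening: 0.0558
```

Run:
```python
from h import *
move([.5037,.2786,.0215],np.radians(2.0))
print(observe()["opening"])
```

```text
t 16.9 pos [0.5039 0.2784 0.0221] jaw 2.35 row [0.005, -0.005, 0.016, -0.002, 0.009, 0.044] j6 0.42
0.05580453124230649
```

Call:
play_rows(
  commands=[
    [0, 0, -0.5, 0, 0, 0],
    [0, 0, -1.5, 0, 0, 0],
    [0, 0, -2.6, 0, 0, 0],
    [0, 0, -3.7, 0, 0, 0],
    [0, 0, -4.7, 0, 0, 0],
    [0, 0, -5.0, 0, 0, 0],
    [0, 0, -5.0, 0, 0, 0],
  ],
)

```text
time: 17.6
position: [0.5045, 0.2789, 0.2239]
eef_rot: [2.174, 2.265, 0.003]
force: [1.3, -0.2, -0.7]
opening: 0.0558
```

Run:
```python
from h import *
move([.6142,.0430,.222],np.radians(6.35))
print(observe()["opening"])
```

```text
t 17.6 pos [0.5045 0.2789 0.2239] jaw 2.35 row [-6.006, 2.499, 0.053, 0.017, 0.001, -0.5] j6 0.42
0.055780180326334326
```

Call:
play_rows(
  commands=[
    [-0.8, 0.33, 0, 0, 0, -0.1],
    [-1.8, 0.75, 0, 0, 0, -0.2],
    [-2.9, 1.2, 0, 0, 0, -0.3],
    [-4.0, 1.66, 0, 0, 0, -0.4],
    [-5.0, 2.1, 0, 0, 0, -0.5],
    [-5.7, 2.37, 0.05, 0, 0, -0.5],
    [-6.0, 2.5, 0.05, 0, 0, -0.5],
    [-6.0, 2.5, 0.05, 0, 0, -0.5],
    [-6.0, 2.5, 0.05, 0, 0, -0.5],
  ],
)

```text
time: 18.5
position: [0.6138, 0.044, 0.221]
eef_rot: [2.095, 2.341, 0.001]
force: [0.4, 0.9, -0.3]
opening: 0.0556
```

Run:
```python
from h import *
move([.6142,.0430,.067],np.radians(6.35))
print(observe()["opening"])
im=snapshot("side");x,y,w,h=220,150,150,170
crop(im,x,y,w,h,3,"pics/b.png")
```

```text
t 18.5 pos [0.6138 0.044  0.221 ] jaw 6.36 row [-0.027, 0.005, 3.85, 0.006, -0.002, 0.001] j6 -0.08
0.0556072257188198
```

View pics/b.png

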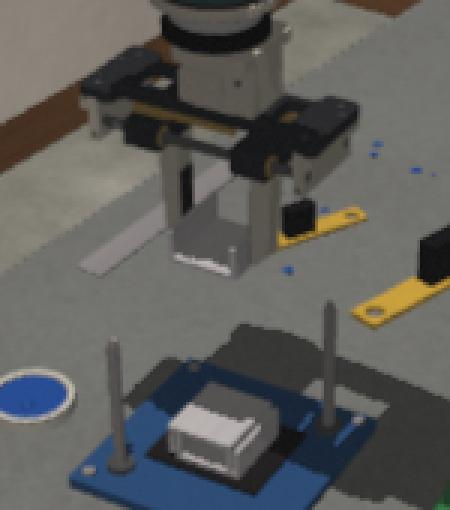

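Call:
play_rows(
  commands=[
    [-0.03, 0, 0.6, 0, 0, 0],
    [-0.03, 0, 1.5, 0, 0, 0],
    [-0.03, 0, 2.4, 0, 0, 0],
    [-0.03, 0, 3.0, 0, 0, 0],
    [-0.03, 0, 3.4, 0, 0, 0],
    [-0.03, 0, 3.6, 0, 0, 0],
    [-0.03, 0, 3.7, 0, 0, 0],
    [-0.03, 0, 3.78, 0, 0, 0],
    [-0.03, 0, 3.8, 0, 0, 0],
    [-0.03, 0, 3.8, 0, 0, 0],
  ],
)

```text
time: 19.55
position: [0.6144, 0.0432, 0.0701]
eef_rot: [2.093, 2.341, 0.003]
force: [0.3, -0.5, -0.2]
opening: 0.0558
```

Run:
```python
from h import *
move([.6142,.0430,.067],np.radians(6.35))
```

```text
t 19.55 pos [0.6144 0.0432 0.0701] jaw 6.4 row [-0.005, -0.005, 0.077, 0.016, -0.001, 0.006] j6 -0.08
```

Call:
play_rows(
  commands=[
    [0, 0, 0.03, 0.01, 0, 0],
    [0, 0, 0.05, 0.01, 0, 0],
    [0, 0, 0.07, 0.01, 0, 0],
    [0, 0, 0.08, 0.01, 0, 0],
    [0, 0, 0.08, 0.01, 0, 0],
  ],
)

```text
time: 20.05
position: [0.6145, 0.0432, 0.0671]
eef_rot: [2.094, 2.341, 0.001]
force: [-2.0, -1.1, 3.2]
opening: 0.0559
```

Call:
play_rows(
  commands=[
    [0, 0, 0, 0, 0, 0],
    [0, 0, 0, 0, 0, 0],
    [0, 0, 0, 0, 0, 0],
    [0, 0, -0.4, 0, 0, 0],
    [0, 0, -1.4, 0, 0, 0],
    [0, 0, -2.6, 0, 0, 0],
    [0, 0, -3.4, 0, 0, 0],
    [0, 0, -3.4, 0, 0, 0],
  ],
  fingers=1,
)

```text
time: 20.85
position: [0.6158, 0.0432, 0.2101]
eef_rot: [2.09, 2.337, 0.01]
force: [0.1, 0.0, -0.5]
opening: 0.0931
```

Run:
```python
from h import *
move([.3853,.2717,.14],np.radians(51.5))
```

```text
t 20.85 pos [0.6158 0.0432 0.2101] jaw 6.4 row [6.319, -5.106, 1.7, 0.061, 0.03, -5.638] j6 -0.08
```

Call:
play_rows(
  commands=[
    [0.8, -0.65, 0, 0, 0, -0.7],
    [1.6, -1.3, 0, 0, 0, -1.5],
    [2.5, -2.0, 0, 0, 0, -2.3],
    [3.4, -2.7, 0, 0, 0, -3.1],
    [4.3, -3.5, 0.2, 0, 0, -3.9],
    [5.1, -4.1, 0.6, 0, 0, -4.7],
    [5.8, -4.7, 1.1, 0, 0, -5.4],
    [6.3, -5.1, 1.5, 0.06, 0.03, -5.64],
    [6.3, -5.1, 1.7, 0.06, 0.03, -5.64],
    [6.32, -5.1, 1.7, 0.06, 0.03, -5.64],
  ],
)

```text
time: 21.85
position: [0.3851, 0.2716, 0.1393]
eef_rot: [-1.034, -2.966, 0.002]
force: [0.7, -0.4, -0.1]
opening: 0.0932
```

Run:
```python
from h import *
move([.3853,.2717,.0225],np.radians(51.5))
im=snapshot("top");crop(im,250,200,80,90,5,"pics/a.png")
im=snapshot("side");crop(im,240,230,110,90,5,"pics/b.png")
a,b=[cv2.imread(f"pics/{n}.png") for n in "ab"]; cv2.imwrite("pics/l3.png",cv2.resize(np.hstack([a,b]),None,fx=.8,fy=.8))
```

```text
t 21.85 pos [0.3851 0.2716 0.1393] jaw 51.55 row [-0.002, 0.008, 2.92, -0.008, -0.0, 0.006] j6 -0.34
```

View pics/l3.png

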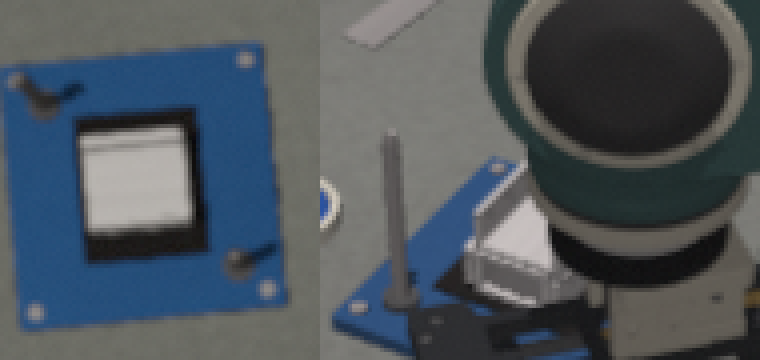

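Call:
play_rows(
  commands=[
    [0, 0.01, 0.6, 0, 0, 0],
    [0, 0.01, 1.5, 0, 0, 0],
    [0, 0.01, 2.3, 0, 0, 0],
    [0, 0.01, 2.7, 0, 0, 0],
    [0, 0.01, 2.9, 0, 0, 0],
    [0, 0.01, 2.92, 0, 0, 0],
    [0, 0.01, 2.92, 0, 0, 0],
  ],
)

```text
time: 22.65
position: [0.3873, 0.2718, 0.025]
eef_rot: [1.037, 2.964, 0.002]
force: [-0.2, 0.3, -0.3]
opening: 0.0933
```

Call:
play_rows(
  commands=[
    [0, 0, 0, 0, 0, 0],
    [0, 0, 0, 0, 0, 0],
    [0, 0, 0, 0, 0, 0],
    [0, 0, 0, 0, 0, 0],
    [0, 0, 0, 0, 0, 0],
    [0, 0, 0, 0, 0, 0],
    [0, 0, 0, 0, 0, 0],
  ],
  fingers=-1,
)

```text
time: 23.35
position: [0.3874, 0.2719, 0.0252]
eef_rot: [1.037, 2.964, 0.002]
force: [-2.0, -0.8, 5.8]
opening: 0.0632
```

Run:
```python
from h import *
move([.3853,.2717,.0225],np.radians(51.5))
print(observe()["opening"])
```

```text
t 23.35 pos [0.3874 0.2719 0.0252] jaw 51.42 row [0.038, -0.035, 0.068, 0.013, 0.007, -0.01] j6 -0.34
0.06317795295457047
```

Call:
play_rows(
  commands=[
    [0, 0, -0.3, 0, 0, 0],
    [0, 0, -1.2, 0, 0, 0],
    [0, 0, -2.3, 0, 0, 0],
    [0, 0, -3.4, 0, 0, 0],
    [0, 0, -4.5, 0, 0, 0],
    [0, 0, -5.2, 0, 0, 0],
    [0, 0, -5.2, 0, 0, 0],
  ],
)

```text
time: 24.05
position: [0.3877, 0.2722, 0.2383]
eef_rot: [1.036, 2.96, 0.01]
force: [0.8, -0.3, -1.5]
opening: 0.0633
```

Run:
```python
from h import *
move([.6237,.0440,.23],np.radians(96.35))
print(observe()["opening"])
```

```text
t 24.05 pos [0.3877 0.2722 0.2383] jaw 51.42 row [-8.169, -0.783, 0.227, 0.046, 0.044, -5.616] j6 -0.34
0.0633294413952522
```

Call:
play_rows(
  commands=[
    [-0.8, -0.08, 0, 0, 0, -0.5],
    [-1.8, -0.17, 0, 0, 0, -1.2],
    [-2.9, -0.28, 0, 0, 0, -2.0],
    [-4.0, -0.38, 0, 0, 0, -2.7],
    [-5.1, -0.5, 0.1, 0, 0, -3.5],
    [-6.2, -0.6, 0.15, 0, 0, -4.2],
    [-7.2, -0.7, 0.2, 0, 0, -5.0],
    [-7.9, -0.76, 0.22, 0, 0, -5.5],
    [-8.17, -0.78, 0.22, 0.04, 0.04, -5.6],
    [-8.17, -0.78, 0.22, 0.04, 0.04, -5.6],
  ],
)

```text
time: 25.05
position: [0.624, 0.0435, 0.2294]
eef_rot: [0.167, -3.136, -0.001]
force: [-0.4, 0.6, -1.4]
opening: 0.0631
```

Run:
```python
from h import *
move([.6237,.0440,.0742],np.radians(96.35))
print(observe()["opening"])
for n in CM:
    im=snapshot(n); p=proj(n,observe()["position"])[0].astype(int); crop(im,p[0]-65,p[1]-65,130,150,3,f"pics/g1{n}.png")
a,b=[cv2.imread(f"pics/g1{n}.png") for n in CM]; cv2.imwrite("pics/g4.png",np.hstack([a,b]))
```

```text
t 25.05 pos [0.624  0.0435 0.2294] jaw 96.09 row [0.0, 0.012, 3.879, 0.004, -0.009, -0.033] j6 -1.65
0.06308687358714404
```

View pics/g4.png

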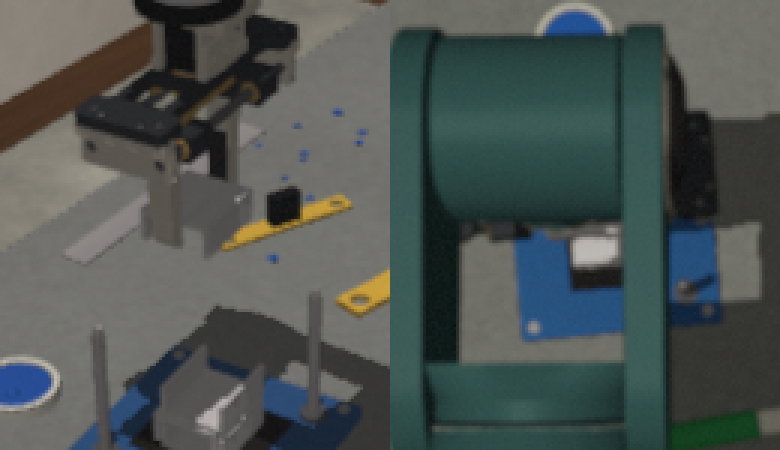

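Call:
play_rows(
  commands=[
    [0, 0, 0.6, 0, 0, -0.03],
    [0, 0, 1.5, 0, 0, -0.03],
    [0, 0, 2.4, 0, 0, -0.03],
    [0, 0, 2.9, 0, 0, -0.03],
    [0, 0, 3.15, 0, 0, -0.03],
    [0, 0, 3.3, 0, 0, -0.03],
    [0, 0, 3.4, 0, 0, -0.03],
    [0, 0, 3.5, 0, 0, -0.03],
    [0, 0, 3.6, 0, 0, -0.03],
    [0, 0, 3.7, 0, 0, -0.03],
  ],
)

```text
time: 26.15
position: [0.6234, 0.0449, 0.0823]
eef_rot: [-0.175, 3.136, 0.001]
force: [-0.2, -0.7, -1.2]
opening: 0.0633
```

Run:
```python
from h import *
move([.6237,.0440,.0742],np.radians(96.35)); print(observe()["force"],observe()["opening"])
```

```text
t 26.15 pos [0.6234 0.0449 0.0823] jaw 96.39 row [-0.005, -0.024, 0.203, 0.005, 0.006, 0.005] j6 -1.65
[-0.19765268 -0.65955543 -1.23533785] 0.06326431026888446
```

Call:
play_rows(
  commands=[
    [0, -0.024, 0.06, 0, 0, 0],
    [0, -0.024, 0.12, 0, 0, 0],
    [0, -0.024, 0.17, 0, 0, 0],
    [0, -0.024, 0.2, 0, 0, 0],
    [0, -0.024, 0.21, 0, 0, 0],
    [0, -0.024, 0.21, 0, 0, 0],
  ],
)

```text
time: 26.75
position: [0.6236, 0.044, 0.0742]
eef_rot: [-0.175, 3.136, 0.001]
force: [-0.4, -0.5, 3.2]
opening: 0.0632
```

Call:
play_rows(
  commands=[
    [0, 0, 0, 0, 0, 0],
    [0, 0, 0, 0, 0, 0],
    [0, 0, 0, 0, 0, 0],
    [0, 0, 0.1, 0, 0, 0],
    [0, 0, 0.19, 0, 0, 0],
    [0, 0, 0.19, 0, 0, 0],
  ],
  fingers=0.6,
  force=12,
)

```text
time: 27.35
position: [0.6233, 0.044, 0.0657]
eef_rot: [-0.175, 3.137, 0.001]
force: [0.5, 0.1, 0.8]
opening: 0.0743
```

Call:
play_rows(
  commands=[
    [0, 0, 0, 0, 0, 0],
    [0, 0, 0, 0, 0, 0],
    [0, 0, 0, 0, 0, 0],
    [0, 0, 0, 0, 0, 0],
    [0, 0, 0, 0, 0, 0],
  ],
  fingers=-1,
)

```text
time: 27.85
position: [0.6232, 0.044, 0.0657]
eef_rot: [-0.175, 3.137, 0.001]
force: [-0.2, 0.8, -1.9]
opening: 0.0638
```

Call:
play_rows(
  commands=[
    [0, 0, 0, 0, 0, 0],
    [0, 0, 0, 0, 0, 0],
    [0, 0, 0, 0, 0, 0],
    [0, 0, -0.5, 0, 0, 0],
    [0, 0, -1.4, 0, 0, 0],
    [0, 0, -2.6, 0, 0, 0],
    [0, 0, -3.6, 0, 0, 0],
    [0, 0, -4.0, 0, 0, 0],
    [0, 0, -4.0, 0, 0, 0],
  ],
  fingers=1,
  force=30,
)

```text
time: 28.75
position: [0.624, 0.0439, 0.2284]
eef_rot: [-0.175, 3.133, 0.001]
force: [-0.4, 0.1, 1.0]
opening: 0.0931
```

Run:
```python
from h import *
move([.4891,.3961,.14],np.radians(2.1))
```

```text
t 28.75 pos [0.624  0.0439 0.2284] jaw 96.39 row [2.38, 9.125, 2.204, -0.019, 0.026, -10.714] j6 -1.65
```

Call:
play_rows(
  commands=[
    [0.2, 0.9, 0, 0, 0, 1],
    [0.5, 1.9, 0, 0, 0, 2.0],
    [0.8, 3.1, 0, 0, 0, 3.0],
    [1.1, 4.3, 0, 0, 0, 4.1],
    [1.4, 5.5, 0.2, 0, 0, 5.2],
    [1.8, 6.7, 0.5, 0, 0, 6.3],
    [2.1, 7.9, 1.0, 0, 0, 7.4],
    [2.3, 8.7, 1.5, 0, 0, 8.4],
    [2.38, 9.12, 2.0, 0, 0, 9.5],
    [2.38, 9.12, 2.2, 0, 0, 10.5],
  ],
)

```text
time: 29.75
position: [0.4866, 0.3974, 0.1351]
eef_rot: [1.94, 2.47, -0.003]
force: [0.3, 0.2, -0.9]
opening: 0.0933
```

Run:
```python
from h import *
move([.4891,.3961,.0215],np.radians(2.1))
im=snapshot("top");crop(im,250,200,80,90,5,"pics/a.png"); cv2.imwrite("pics/t5.png",im[:,:,::-1])
im=snapshot("side");crop(im,240,210,110,110,5,"pics/b.png")
a,b=[cv2.imread(f"pics/{n}.png") for n in "ab"]; a=cv2.copyMakeBorder(a,0,100,0,0,0); cv2.imwrite("pics/l4.png",cv2.resize(np.hstack([a,b]),None,fx=.8,fy=.8))
```

```text
t 29.75 pos [0.4866 0.3974 0.1351] jaw 13.69 row [-0.04, 0.057, 2.839, -0.007, 0.014, 1.448] j6 0.41
```

View pics/l4.png

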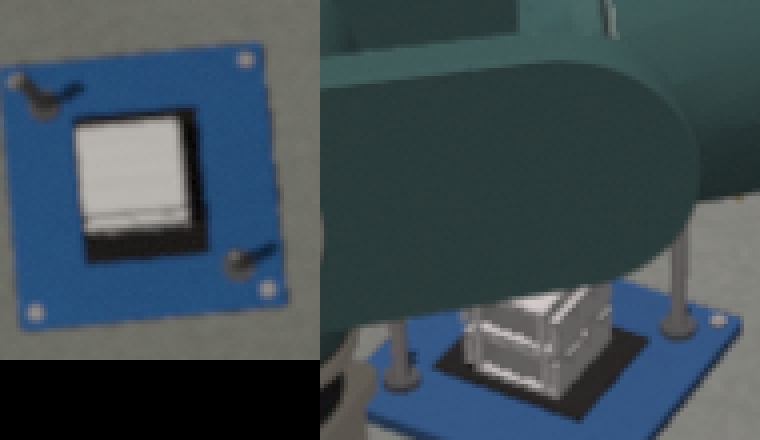

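Stack of four looks straight and seated. Now the third open-up channel.

Call:
play_rows(
  commands=[
    [-0.04, 0.057, 0.2, 0, 0, 1.0],
    [-0.04, 0.057, 0.6, 0, 0, 1.45],
    [-0.04, 0.057, 1.3, 0, 0, 1.45],
    [-0.04, 0.057, 2.2, 0, 0, 1.45],
    [-0.04, 0.057, 2.7, 0, 0, 1.45],
    [-0.04, 0.057, 2.84, 0, 0, 1.45],
    [-0.04, 0.057, 2.84, 0, 0, 1.45],
    [-0.04, 0.057, 2.84, 0, 0, 1.45],
  ],
)

```text
time: 30.65
position: [0.4909, 0.3946, 0.0241]
eef_rot: [2.176, 2.263, -0.0]
force: [0.3, -1.0, 0.7]
opening: 0.093
```

Call:
play_rows(
  commands=[
    [0, 0, 0, 0, 0, 0],
    [0, 0, 0, 0, 0, 0],
    [0, 0, 0, 0, 0, 0],
    [0, 0, 0, 0, 0, 0],
    [0, 0, 0, 0, 0, 0],
    [0, 0, 0, 0, 0, 0],
    [0, 0, 0, 0, 0, 0],
  ],
  fingers=-1,
)

```text
time: 31.35
position: [0.4909, 0.3947, 0.0242]
eef_rot: [2.176, 2.264, -0.0]
force: [-1.7, -0.1, 2.6]
opening: 0.0556
```

Run:
```python
from h import *
move([.4891,.3961,.0215],np.radians(2.1))
print(observe()["opening"])
```

```text
t 31.35 pos [0.4909 0.3947 0.0242] jaw 2.25 row [0.038, -0.044, 0.067, 0.008, 0.009, 0.019] j6 0.6
0.05562708523247189
```

Call:
play_rows(
  commands=[
    [0, 0, -0.5, 0, 0, 0],
    [0, 0, -1.5, 0, 0, 0],
    [0, 0, -2.6, 0, 0, 0],
    [0, 0, -3.7, 0, 0, 0],
    [0, 0, -4.8, 0, 0, 0],
    [0, 0, -5.5, 0, 0, 0],
    [0, 0, -5.8, 0, 0, 0],
    [0, 0, -5.8, 0, 0, 0],
  ],
)

```text
time: 32.15
position: [0.4909, 0.3951, 0.257]
eef_rot: [2.176, 2.263, 0.002]
force: [0.1, 1.2, -1.8]
opening: 0.0555
```

Run:
```python
from h import *
move([.6144,.0415,.255],np.radians(6.35))
print(observe()["opening"])
```

```text
t 32.15 pos [0.4909 0.3951 0.257 ] jaw 2.26 row [-8.955, 2.736, 0.061, 0.018, 0.003, -0.512] j6 0.6
0.0554667413784308
```

Call:
play_rows(
  commands=[
    [-0.8, 0.25, 0, 0, 0, -0.1],
    [-1.9, 0.58, 0, 0, 0, -0.2],
    [-3.0, 0.92, 0, 0, 0, -0.3],
    [-4.1, 1.25, 0, 0, 0, -0.4],
    [-5.2, 1.6, 0, 0, 0, -0.5],
    [-6.3, 1.92, 0, 0, 0, -0.5],
    [-7.4, 2.26, 0.03, 0, 0, -0.5],
    [-8.3, 2.53, 0.05, 0, 0, -0.5],
    [-8.95, 2.73, 0.06, 0.02, 0, -0.51],
    [-8.95, 2.73, 0.06, 0.02, 0, -0.51],
  ],
)

```text
time: 33.15
position: [0.6143, 0.0388, 0.2518]
eef_rot: [-2.097, -2.336, 0.006]
force: [0.8, -0.3, -0.7]
opening: 0.0558
```

Run:
```python
from h import *
move([.6144,.0415,.0992],np.radians(6.35))
print(observe()["opening"])
im=snapshot("side");x,y,w,h=220,130,150,190
crop(im,x,y,w,h,3,"pics/b.png")
```

```text
t 33.15 pos [0.6143 0.0388 0.2518] jaw 6.16 row [0.071, 0.025, 3.814, -0.031, 0.005, -0.023] j6 -0.09
0.055750180231465066
```

View pics/b.png

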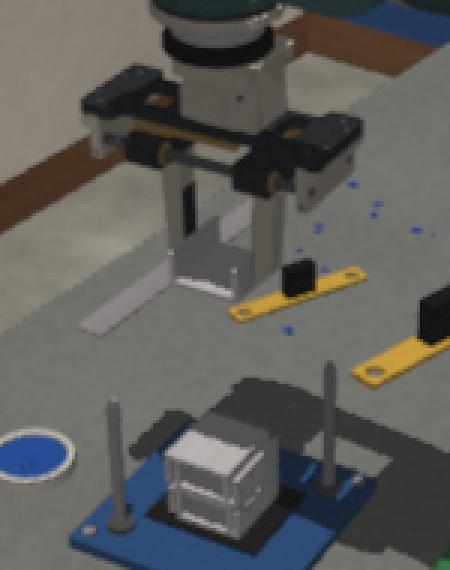

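Call:
play_rows(
  commands=[
    [0.07, 0.02, 0.6, -0.03, 0, -0.02],
    [0.07, 0.02, 1.5, -0.03, 0, -0.02],
    [0.07, 0.02, 2.4, -0.03, 0, -0.02],
    [0.07, 0.02, 3.0, -0.03, 0, -0.02],
    [0.07, 0.02, 3.4, -0.03, 0, -0.02],
    [0.07, 0.02, 3.55, -0.03, 0, -0.02],
    [0.07, 0.02, 3.65, -0.03, 0, -0.02],
    [0.07, 0.02, 3.72, -0.03, 0, -0.02],
    [0.07, 0.02, 3.75, -0.03, 0, -0.02],
    [0.07, 0.02, 3.75, -0.03, 0, -0.02],
  ],
)

```text
time: 34.2
position: [0.6141, 0.0431, 0.1027]
eef_rot: [2.094, 2.341, 0.001]
force: [0.2, 0.5, -0.6]
opening: 0.0558
```

Run:
```python
from h import *
move([.6144,.0415,.0992],np.radians(6.35)); print(observe()["force"],observe()["opening"])
```

```text
t 34.2 pos [0.6141 0.0431 0.1027] jaw 6.36 row [-0.04, 0.002, 0.088, 0.008, 0.002, 0.001] j6 -0.08
[ 0.1895445   0.50895383 -0.64022523] 0.055774830380337724
```

Call:
play_rows(
  commands=[
    [-0.04, 0, 0.03, 0.01, 0, 0],
    [-0.04, 0, 0.06, 0.01, 0, 0],
    [-0.04, 0, 0.08, 0.01, 0, 0],
    [-0.04, 0, 0.09, 0.01, 0, 0],
    [-0.04, 0, 0.09, 0.01, 0, 0],
  ],
)

```text
time: 34.7
position: [0.6143, 0.0415, 0.0992]
eef_rot: [2.095, 2.341, -0.0]
force: [-0.4, -0.4, -0.5]
opening: 0.056
```

Call:
play_rows(
  commands=[
    [0, 0, 0.02, 0, 0, 0],
    [0, 0, 0.03, 0, 0, 0],
    [0, 0, 0.03, 0, 0, 0],
  ],
)

```text
time: 35.0
position: [0.6144, 0.0415, 0.0991]
eef_rot: [2.094, 2.341, 0.0]
force: [-6.0, -0.5, 10.1]
opening: 0.0558
```

Call:
play_rows(
  commands=[
    [0, 0, -0.01, 0, 0, 0],
    [0, 0, 0, 0, 0, 0],
    [0, 0, 0, 0, 0, 0],
    [0, 0, -0.4, 0, 0, 0],
    [0, 0, -1.4, 0, 0, 0],
    [0, 0, -2.5, 0, 0, 0],
    [0, 0, -3.0, 0, 0, 0],
    [0, 0, -3.0, 0, 0, 0],
  ],
  fingers=1,
)

```text
time: 35.8
position: [0.6154, 0.0416, 0.2242]
eef_rot: [2.091, 2.338, 0.007]
force: [0.1, -0.5, -0.3]
opening: 0.093
```

Run:
```python
from h import *
move([.3901,-.2463,.14],np.radians(56.5))
```

```text
t 35.8 pos [0.6154 0.0416 0.2242] jaw 6.37 row [-6.526, -6.41, 2.069, 0.04, 0.025, -6.267] j6 -0.08
```

Call:
play_rows(
  commands=[
    [-0.7, -0.7, 0, 0, 0, -0.7],
    [-1.5, -1.47, 0, 0, 0, -1.5],
    [-2.3, -2.25, 0, 0, 0, -2.3],
    [-3.1, -3.05, 0.1, 0, 0, -3.1],
    [-3.9, -3.85, 0.4, 0, 0, -3.9],
    [-4.7, -4.65, 0.8, 0, 0, -4.7],
    [-5.5, -5.4, 1.3, 0, 0, -5.5],
    [-6.2, -6.1, 1.8, 0.04, 0.03, -6.2],
    [-6.52, -6.4, 2.07, 0.04, 0.03, -6.27],
    [-6.52, -6.4, 2.07, 0.04, 0.03, -6.27],
  ],
)

```text
time: 36.8
position: [0.3886, -0.2469, 0.1381]
eef_rot: [-0.908, -3.004, -0.002]
force: [0.4, 0.1, 0.1]
opening: 0.093
```

Run:
```python
from h import *
move([.3901,-.2463,.0225],np.radians(56.5))
im=snapshot("top");crop(im,250,200,80,90,5,"pics/a.png"); cv2.imwrite("pics/t6.png",im[:,:,::-1])
im=snapshot("side");crop(im,240,210,110,110,5,"pics/b.png");cv2.imwrite("pics/s6.png",im[:,:,::-1])
a,b=[cv2.imread(f"pics/{n}.png") for n in "ab"]; a=cv2.copyMakeBorder(a,0,100,0,0,0); cv2.imwrite("pics/l5.png",cv2.resize(np.hstack([a,b]),None,fx=.8,fy=.8))
```

```text
t 36.8 pos [ 0.3886 -0.2469  0.1381] jaw 56.37 row [-0.033, 0.034, 2.891, 0.001, -0.024, -0.016] j6 -1.61
```

View pics/l5.png

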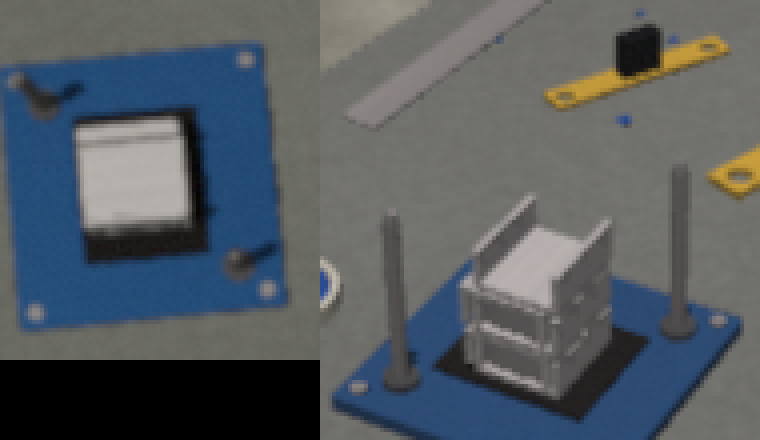

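View pics/s6.png

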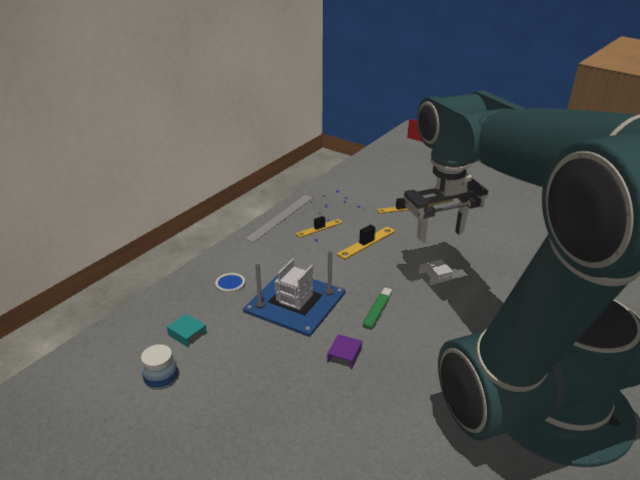

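Call:
play_rows(
  commands=[
    [-0.03, 0.03, 0.6, 0, -0.02, 0],
    [-0.03, 0.03, 1.5, 0, -0.02, 0],
    [-0.03, 0.03, 2.3, 0, -0.02, 0],
    [-0.03, 0.03, 2.7, 0, -0.02, 0],
    [-0.03, 0.03, 2.86, 0, -0.02, 0],
    [-0.03, 0.03, 2.9, 0, -0.02, 0],
    [-0.03, 0.03, 2.9, 0, -0.02, 0],
  ],
)

```text
time: 37.6
position: [0.3928, -0.2454, 0.0251]
eef_rot: [0.905, 3.005, -0.001]
force: [-0.1, -0.6, 0.5]
opening: 0.0933
```

Run:
```python
from h import *
move([.3901,-.2463,.0225],np.radians(56.5))
```

```text
t 37.6 pos [ 0.3928 -0.2454  0.0251] jaw 56.47 row [0.044, -0.057, 0.065, 0.004, 0.022, -0.004] j6 -1.6
```

Call:
play_rows(
  commands=[
    [0.044, -0.05, 0.03, 0, 0.02, 0],
    [0.044, -0.05, 0.05, 0, 0.02, 0],
    [0.044, -0.05, 0.05, 0, 0.02, 0],
  ],
)

```text
time: 37.9
position: [0.3904, -0.2463, 0.0236]
eef_rot: [0.906, 3.007, 0.0]
force: [-0.8, -0.1, -0.4]
opening: 0.0931
```

Call:
play_rows(
  commands=[
    [0, 0, 0, 0, 0, 0],
    [0, 0, 0, 0, 0, 0],
    [0, 0, 0, 0, 0, 0],
    [0, 0, 0, 0, 0, 0],
    [0, 0, 0, 0, 0, 0],
    [0, 0, 0, 0, 0, 0],
    [0, 0, 0, 0, 0, 0],
  ],
  fingers=-1,
)

```text
time: 38.6
position: [0.3904, -0.2463, 0.0236]
eef_rot: [0.906, 3.007, 0.0]
force: [-0.2, 0.2, 1.6]
opening: 0.0631
```

Run:
```python
from h import *
move([.3901,-.2463,.0225],np.radians(56.5))
print(observe()["opening"])
```

```text
t 38.6 pos [ 0.3904 -0.2463  0.0236] jaw 56.46 row [0.005, -0.005, 0.027, 0.003, 0.007, -0.005] j6 -1.6
0.06313320801179062
```

Call:
play_rows(
  commands=[
    [0, 0, -0.3, 0, 0, 0],
    [0, 0, -1.2, 0, 0, 0],
    [0, 0, -2.3, 0, 0, 0],
    [0, 0, -3.4, 0, 0, 0],
    [0, 0, -4.5, 0, 0, 0],
    [0, 0, -5.5, 0, 0, 0],
    [0, 0, -6.0, 0, 0, 0],
    [0, 0, -6.0, 0, 0, 0],
  ],
)

```text
time: 39.4
position: [0.3905, -0.2465, 0.2675]
eef_rot: [0.905, 3.002, -0.002]
force: [-0.4, 0.2, -2.5]
opening: 0.0633
```

Run:
```python
from h import *
move([.6224,.0439,.26],np.radians(96.35))
print(observe()["opening"])
```

```text
t 39.4 pos [ 0.3905 -0.2465  0.2675] jaw 56.46 row [-0.819, 9.254, 0.195, -0.013, 0.042, -4.986] j6 -1.6
0.06334385446014966
```

Call:
play_rows(
  commands=[
    [-0.07, 0.8, 0, 0, 0, -0.4],
    [-0.16, 1.9, 0, 0, 0, -1.0],
    [-0.27, 3.0, 0, 0, 0, -1.6],
    [-0.37, 4.1, 0, 0, 0, -2.2],
    [-0.47, 5.3, 0.1, 0, 0, -2.8],
    [-0.57, 6.5, 0.15, 0, 0, -3.4],
    [-0.67, 7.6, 0.2, 0, 0, -4.0],
    [-0.76, 8.5, 0.2, 0, 0, -4.6],
    [-0.82, 9.1, 0.2, 0, 0.04, -4.98],
    [-0.82, 9.25, 0.2, 0, 0.04, -4.98],
  ],
)

```text
time: 40.4
position: [0.6229, 0.0456, 0.2579]
eef_rot: [0.178, -3.134, 0.002]
force: [0.1, -0.3, -1.4]
opening: 0.0633
```

Run:
```python
from h import *
move([.6224,.0439,.1026],np.radians(96.35))
print(observe()["opening"])
im=snapshot("side");x,y,w,h=220,130,150,190
crop(im,x,y,w,h,3,"pics/b.png")
```

```text
t 40.4 pos [0.6229 0.0456 0.2579] jaw 96.49 row [0.007, -0.037, 3.883, -0.008, -0.021, 0.018] j6 -1.65
0.06331170370166456
```

View pics/b.png

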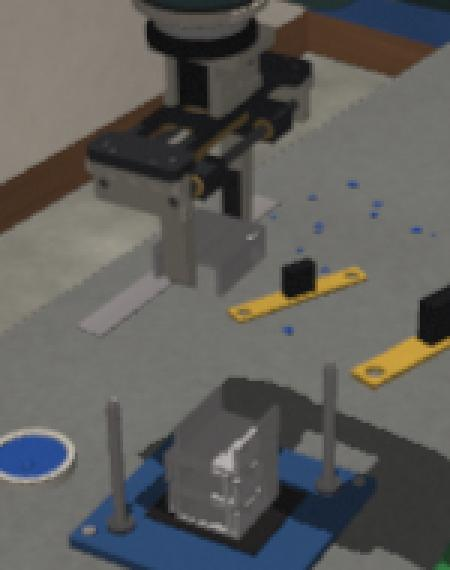

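Call:
play_rows(
  commands=[
    [0, -0.04, 0.6, 0, -0.02, 0.02],
    [0, -0.04, 1.5, 0, -0.02, 0.02],
    [0, -0.04, 2.4, 0, -0.02, 0.02],
    [0, -0.04, 2.9, 0, -0.02, 0.02],
    [0, -0.05, 3.15, 0, -0.02, 0.02],
    [0, -0.06, 3.3, 0, -0.02, 0.02],
    [0, -0.06, 3.4, 0, -0.02, 0.02],
    [0, -0.06, 3.5, 0, -0.02, 0.02],
    [0, -0.06, 3.6, 0, -0.02, 0.02],
    [0, -0.06, 3.7, 0, -0.02, 0.02],
  ],
)

```text
time: 41.45
position: [0.6228, 0.0426, 0.1104]
eef_rot: [-0.17, 3.136, -0.002]
force: [0.5, 0.2, -0.9]
opening: 0.0634
```

Run:
```python
from h import *
move([.6224,.0439,.1026],np.radians(96.35)); print(observe()["force"],observe()["opening"])
```

```text
t 41.45 pos [0.6228 0.0426 0.1104] jaw 96.19 row [0.006, 0.034, 0.196, -0.01, 0.007, -0.019] j6 -1.65
[ 0.51643044  0.23296421 -0.91444572] 0.06338955916858535
```

Call:
play_rows(
  commands=[
    [0, 0.034, 0.06, 0, 0, -0.02],
    [0, 0.034, 0.12, 0, 0, -0.02],
    [0, 0.034, 0.17, 0, 0, -0.02],
    [0, 0.034, 0.19, 0, 0, -0.02],
    [0, 0.034, 0.2, 0, 0, -0.02],
    [0, 0.034, 0.2, 0, 0, -0.02],
  ],
)

```text
time: 42.05
position: [0.6227, 0.0439, 0.1026]
eef_rot: [-0.174, 3.136, -0.002]
force: [-1.3, 0.3, 0.2]
opening: 0.0633
```

Call:
play_rows(
  commands=[
    [0, 0, 0.02, 0, 0, 0],
    [0, 0, 0.02, 0, 0, 0],
  ],
)

```text
time: 42.25
position: [0.6229, 0.044, 0.1025]
eef_rot: [-0.174, 3.135, -0.002]
force: [-1.9, 0.2, 5.4]
opening: 0.0632
```

Call:
play_rows(
  commands=[
    [0, 0, 0, 0, 0, 0],
    [0, 0, 0, 0, 0, 0],
    [0, 0, 0, 0, 0, 0],
    [0, 0, 0.1, 0, 0, 0],
    [0, 0, 0.16, 0, 0, 0],
    [0, 0, 0.16, 0, 0, 0],
  ],
  fingers=0.6,
  force=12,
)

```text
time: 42.85
position: [0.6227, 0.0439, 0.0954]
eef_rot: [-0.174, 3.136, -0.002]
force: [-1.2, -0.1, 0.2]
opening: 0.0744
```

Run:
```python
from h import *
move([.6229,.0439,.0950],np.radians(96.35)); print(observe()["force"],observe()["opening"])
```

```text
t 42.85 pos [0.6227 0.0439 0.0954] jaw 96.35 row [-0.005, -0.001, 0.01, -0.01, 0.008, 0.0] j6 -1.65
[-1.22643466 -0.08769706  0.21919082] 0.074356864617548
```

Squeeze ends flush, open, rise, and clear toward the keeper side.

Call:
play_rows(
  commands=[
    [0, 0, 0, 0, 0, 0],
    [0, 0, 0, 0, 0, 0],
    [0, 0, 0, 0, 0, 0],
    [0, 0, 0, 0, 0, 0],
    [0, 0, 0, 0, 0, 0],
  ],
  fingers=-1,
)

```text
time: 43.35
position: [0.6226, 0.0439, 0.0953]
eef_rot: [-0.174, 3.136, -0.002]
force: [-1.0, -0.0, -2.0]
opening: 0.0635
```

Call:
play_rows(
  commands=[
    [0, 0, 0, 0, 0, 0],
    [0, 0, 0, 0, 0, 0],
    [0, 0, 0, 0, 0, 0],
    [0, 0, -0.5, 0, 0, 0],
    [0, 0, -1.4, 0, 0, 0],
    [0, 0, -2.6, 0, 0, 0],
    [0, 0, -3.6, 0, 0, 0],
    [0, 0, -4.0, 0, 0, 0],
    [0, 0, -4.0, 0, 0, 0],
  ],
  fingers=1,
  force=30,
)

```text
time: 44.25
position: [0.6231, 0.0442, 0.258]
eef_rot: [-0.174, 3.132, -0.002]
force: [0.3, -1.3, -0.6]
opening: 0.0932
```

Run:
```python
from h import *
move([.46,-.20,.25],np.radians(60))
```

```text
t 44.25 pos [0.6231 0.0442 0.258 ] jaw 96.36 row [4.729, -5.615, 0.185, -0.0, 0.037, 4.545] j6 -1.65
```

Run:
```python
from h import *
move([.42,-.20,.25],np.radians(-12.2))
```

```text
t 44.25 pos [0.6231 0.0442 0.258 ] jaw 96.36 row [5.723, -5.504, 0.18, -0.032, 0.023, -8.93] j6 -1.65
```

View pics/t6.png

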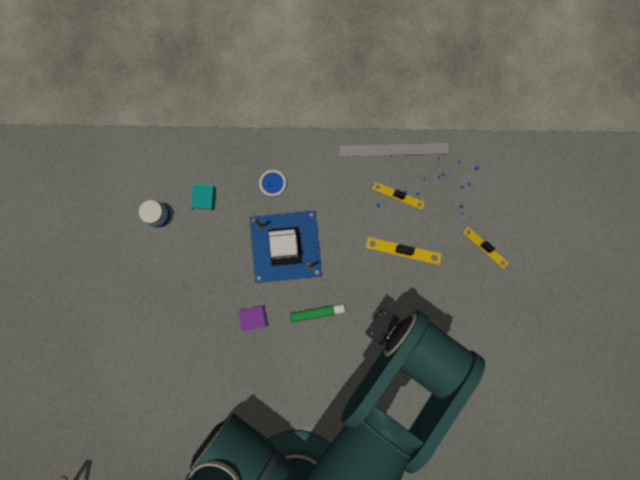

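Call:
play_rows(
  commands=[
    [0.6, -0.55, 0, 0, 0, 0.9],
    [1.4, -1.3, 0, 0, 0, 1.9],
    [2.2, -2.1, 0, 0, 0, 2.9],
    [3.0, -2.9, 0, 0, 0, 3.9],
    [3.8, -3.7, 0, 0, 0, 5.0],
    [4.6, -4.5, 0.1, 0, 0, 6.0],
    [5.3, -5.1, 0.1, 0, 0, 7.1],
    [5.7, -5.5, 0.2, 0, 0, 8.1],
    [5.7, -5.5, 0.2, 0, 0, 9.2],
    [5.7, -5.5, 0.2, 0, 0, 10.2],
  ],
)

```text
time: 45.25
position: [0.4201, -0.2002, 0.2471]
eef_rot: [1.926, 2.479, 0.003]
force: [0.5, 0.2, -0.3]
opening: 0.0932
```

```bash
cat > keep.py <<'E'
from h import *
def keeper(t,tag):
    hsv=cv2.cvtColor(t.copy(),cv2.COLOR_RGB2HSV); m=((abs(hsv[:,:,0].astype(int)-24)<8)&(hsv[:,:,1]>150)).astype(np.uint8)
    best=None
    for c in cv2.findContours(m,0,1)[0]:
        if cv2.contourArea(c)>100:
            W=onz("top",c.reshape(-1,2).astype(float),.006); r=cv2.minAreaRect((W[:,:2]*1000).astype(np.float32)); print(np.round(r[0],1),np.round(r[1],1),round(r[2],1))
            if best is None or max(r[1])>max(best[0][1]): best=(r,c)
    r,c=best
    # holes: non-yellow blobs inside hull
    x,y,w,h=cv2.boundingRect(c); x-=4;y-=4;w+=8;h+=8
    k=8; g=cv2.resize(t[y:y+h,x:x+w],None,fx=k,fy=k,interpolation=cv2.INTER_CUBIC).astype(int)
    sat=g[:,:,0]-g[:,:,2]; ym=(sat>70).astype(np.uint8)
    cs,hi=cv2.findContours(ym,cv2.RETR_CCOMP,cv2.CHAIN_APPROX_NONE)
    hs=[]
    for cc,H in zip(cs,hi[0]):
        if H[3]>=0 and cv2.contourArea(cc)>k*k*6:
            M=cv2.moments(cc); p=np.array([M["m10"]/M["m00"],M["m01"]/M["m00"]]); uv=(p+.5)/k-.5+[x,y]; A=cv2.contourArea(cc)/k/k
            print("hole-ish",uv.round(2),"area px",round(A,1),(onz("top",uv,.006)[0]*1000).round(1)); hs.append((A,uv))
    crop(t,x,y,w,h,8,f"pics/k{tag}.png")
if __name__=="__main__":
    import sys
    im=snapshot("top"); keeper(im,sys.argv[1]); cv2.imwrite(f"pics/kt{sys.argv[1]}.png",im[:,:,::-1])
    im=snapshot("side"); cv2.imwrite(f"pics/ks{sys.argv[1]}.png",im[:,:,::-1])
    move([.6118,-.2743,.12],np.radians(-12.2))
E
python3 keep.py 1
```

```text
[ 580.8 -303.4] [200.9  29.5] 77.7
[ 623.9 -493.9] [143.1  21.2] 48.0
[ 761.3 -261.3] [144.3  21.2] 67.9
hole-ish [444.61 269.26] area px 26.8 [ 562.9 -386.     6. ]
hole-ish [382.62 254.89] area px 28.0 [ 598.9 -220.2    6. ]
t 45.35 pos [ 0.4205 -0.1997  0.2473] jaw 14.58 row [-3.006, 4.151, 3.198, 0.022, 0.0, 3.347] j6 -0.75
```

Run:
```python
from h import *
t=cv2.imread("pics/kt1.png")[:,:,::-1]; s=cv2.imread("pics/ks1.png")[:,:,::-1]
crop(t,250,200,80,90,5,"pics/a.png"); crop(s,230,210,110,110,5,"pics/b.png")
a,b=[cv2.imread(f"pics/{n}.png") for n in "ab"]; a=cv2.copyMakeBorder(a,0,100,0,0,0); cv2.imwrite("pics/l6.png",cv2.resize(np.hstack([a,b]),None,fx=.8,fy=.8))
```

```text
(no output)
```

View pics/l6.png

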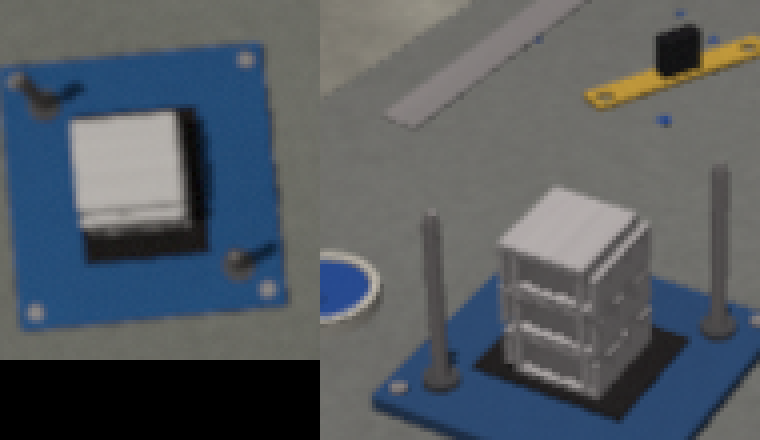

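View pics/k1.png

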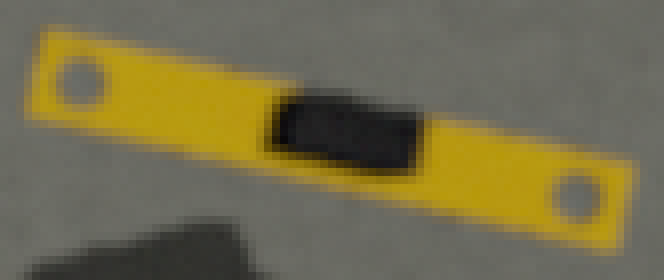

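Run:
```python
from h import *
move([.5808,-.3033,.12],np.radians(-12.25))
```

```text
t 45.35 pos [ 0.4205 -0.1997  0.2473] jaw 14.58 row [-3.512, 3.218, 3.196, 0.022, 0.0, 3.353] j6 -0.75
```

Call:
play_rows(
  commands=[
    [-0.7, 0.65, 0, 0, 0, 1.0],
    [-1.6, 1.45, 0.5, 0, 0, 2.0],
    [-2.5, 2.3, 1.0, 0, 0, 3.0],
    [-3.2, 2.95, 1.7, 0.02, 0, 3.35],
    [-3.5, 3.2, 2.4, 0.02, 0, 3.35],
    [-3.51, 3.22, 3.0, 0.02, 0, 3.35],
    [-3.51, 3.22, 3.2, 0.02, 0, 3.35],
    [-3.51, 3.22, 3.2, 0.02, 0, 3.35],
  ],
)

```text
time: 46.15
position: [0.5802, -0.3026, 0.118]
eef_rot: [-2.44, -1.974, 0.001]
force: [-0.5, 0.0, 0.8]
opening: 0.0933
```

Run:
```python
from h import *
move([.5808,-.3033,.0295],np.radians(-12.25))
```

```text
t 46.15 pos [ 0.5802 -0.3026  0.118 ] jaw -12.06 row [-0.016, 0.025, 2.213, -0.018, -0.006, 0.024] j6 -0.31
```

Call:
play_rows(
  commands=[
    [-0.016, 0.025, 0.6, 0, 0, 0.02],
    [-0.016, 0.025, 1.4, 0, 0, 0.02],
    [-0.016, 0.025, 2.0, 0, 0, 0.02],
    [-0.016, 0.025, 2.2, 0, 0, 0.02],
    [-0.016, 0.025, 2.21, 0, 0, 0.02],
    [-0.016, 0.025, 2.21, 0, 0, 0.02],
  ],
)

```text
time: 46.75
position: [0.5815, -0.3036, 0.0317]
eef_rot: [-2.444, -1.973, 0.0]
force: [0.6, -1.0, 0.5]
opening: 0.0931
```

Run:
```python
from h import *
move([.5808,-.3033,.0295],np.radians(-12.25))
im=snapshot("side"); p=proj("side",[.58,-.303,.03])[0].astype(int); crop(im,p[0]-65,p[1]-65,130,130,4,"pics/b.png")
```

```text
t 46.75 pos [ 0.5815 -0.3036  0.0317] jaw -12.18 row [0.004, -0.019, 0.055, -0.002, -0.002, 0.009] j6 -0.31
```

View pics/b.png

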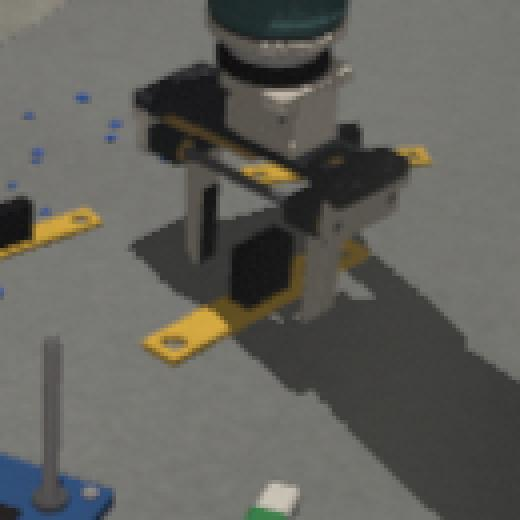

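Call:
play_rows(
  commands=[
    [0, -0.02, 0.03, 0, 0, 0],
    [0, -0.02, 0.05, 0, 0, 0],
    [0, -0.02, 0.05, 0, 0, 0],
    [0, -0.02, 0.05, 0, 0, 0],
    [0, -0.02, 0.05, 0, 0, 0],
    [0, -0.02, 0.05, 0, 0, 0],
    [0, -0.02, 0.05, 0, 0, 0],
    [0, -0.02, 0.05, 0, 0, 0],
    [0, -0.02, 0.05, 0, 0, 0],
    [0, -0.02, 0.05, 0, 0, 0],
  ],
  fingers=-1,
  force=45,
)

```text
time: 47.8
position: [0.5808, -0.3035, 0.0298]
eef_rot: [-2.445, -1.973, -0.0]
force: [0.5, -0.0, -0.7]
opening: 0.0195
```

Call:
play_rows(
  commands=[
    [0, 0, 0, 0, 0, 0],
    [0, 0, 0, 0, 0, 0],
    [0, 0, 0, 0, 0, 0],
  ],
)

```text
time: 48.1
position: [0.5808, -0.3035, 0.0298]
eef_rot: [-2.445, -1.973, -0.0]
force: [-0.6, -0.4, -0.1]
opening: 0.0195
```

```bash
python3 keep.py 2
```

```text
[ 592.9 -528.3] [50.5 21. ] 48.6
[ 595.9 -237.1] [66.2 30.1] 76.1
[ 651.  -461.7] [58.9 23.2] 47.8
[ 761.2 -261.6] [143.7  21.2] 67.9
hole-ish [418.82 204.15] area px 11.7 [ 738.5 -317.7    6. ]
hole-ish [377.14 186.73] area px 12.3 [ 785.  -204.6    6. ]
t 48.2 pos [ 0.5808 -0.3035  0.0298] jaw -12.19 row [0.878, 0.604, -2.255, -0.001, -0.001, 0.001] j6 -0.31
```

Run:
```python
from h import *
t=cv2.imread("pics/kt1.png")[:,:,::-1]; s=cv2.imread("pics/ks1.png")[:,:,::-1]
a=np.radians(6.35); ux=np.array([np.cos(a),np.sin(a),0]); uy=np.array([-ux[1],ux[0],0]); S=np.array([.6182,.0434,.015])
out=[]
for i in(1,-1):
    P=[S+i*.06*(ux+uy)+[0,0,h] for h in(.12,.111,0)]
    for n,im in(("top",t),("side",s)):
        q=proj(n,P); print(i,n,q.round(2).tolist()); x0,y0=(q[0]-[8,8]).round().astype(int); k=16
        c=cv2.resize(im[y0:y0+24,x0:x0+24],None,fx=k,fy=k,interpolation=cv2.INTER_NEAREST)
        for j in q: cv2.drawMarker(c,tuple(((j-[x0,y0]+.5)*k).round().astype(int).tolist()),(255,255,0),cv2.MARKER_CROSS,9,1)
        print(n,x0,y0); out.append(c)
cv2.imwrite("pics/posts.png",np.vstack([np.hstack(out[:2]),np.hstack(out[2:])])[:,:,::-1])
```

```text
1 top [[254.01, 219.05], [254.55, 219.62], [260.47, 225.97]]
top 246 211
1 side [[256.94, 261.79], [257.18, 265.07], [259.97, 303.53]]
side 249 254
-1 top [[307.91, 263.58], [308.0, 263.79], [309.0, 266.09]]
top 300 256
-1 side [[329.82, 249.78], [329.78, 253.0], [329.3, 290.83]]
side 322 242
```

View pics/posts.png

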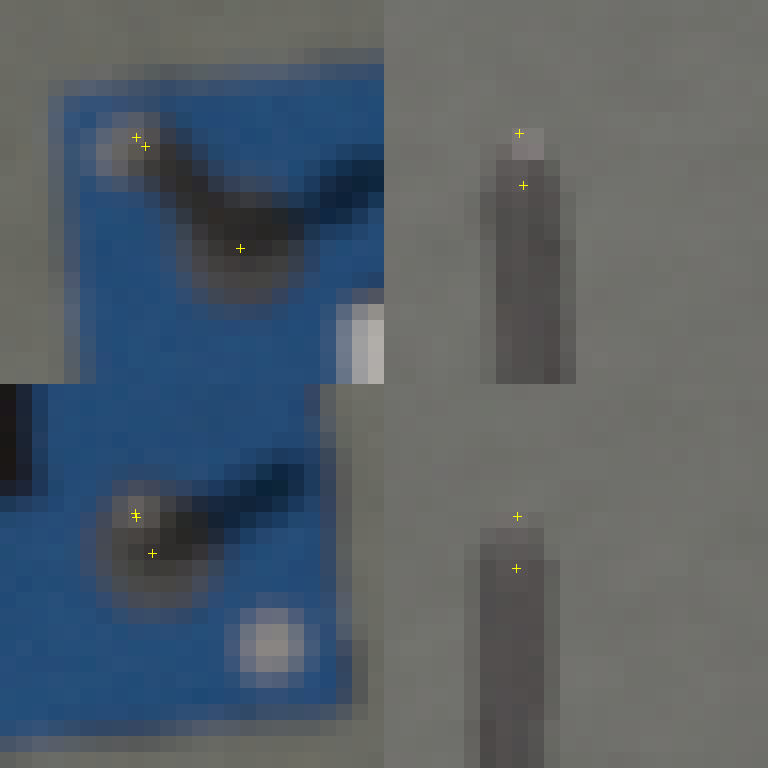

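Call:
play_rows(
  commands=[
    [0, 0, -0.3, 0, 0, 0],
    [0, 0, -1.2, 0, 0, 0],
    [0, 0, -2.3, 0, 0, 0],
    [0, 0, -3.4, 0, 0, 0],
    [0, 0, -4.5, 0, 0, 0],
    [0, 0, -5.2, 0, 0, 0],
    [0, 0, -5.2, 0, 0, 0],
  ],
)

```text
time: 48.9
position: [0.5816, -0.304, 0.2434]
eef_rot: [2.44, 1.969, 0.004]
force: [-0.3, 0.3, -3.2]
opening: 0.0199
```

Run:
```python
from h import *
move([.6181,.0432,.225],np.radians(-38.65)); print(observe()["opening"],observe()["force"])
im=snapshot("side"); p=proj("side",observe()["position"])[0].astype(int); crop(im,p[0]-65,max(0,p[1]-65),130,130,4,"pics/b.png")
```

```text
t 48.9 pos [ 0.5816 -0.304   0.2434] jaw -12.19 row [8.678, -0.945, 0.437, 0.048, 0.003, 3.307] j6 -0.31
0.019924382843445616 [-0.327503    0.25930493 -3.15988196]
```

View pics/b.png

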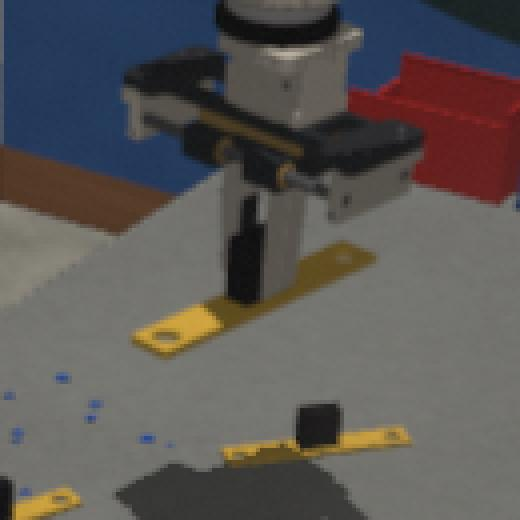

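Call:
play_rows(
  commands=[
    [0.7, -0.08, 0, 0, 0, 0.2],
    [1.6, -0.17, 0, 0, 0, 0.6],
    [2.6, -0.28, 0, 0, 0, 1.0],
    [3.7, -0.4, 0, 0, 0, 1.4],
    [4.8, -0.52, 0, 0, 0, 1.8],
    [5.9, -0.64, 0.1, 0, 0, 2.2],
    [7.0, -0.76, 0.2, 0, 0, 2.6],
    [7.9, -0.86, 0.3, 0, 0, 3.0],
    [8.5, -0.93, 0.4, 0.04, 0, 3.3],
    [8.68, -0.945, 0.43, 0.04, 0, 3.3],
  ],
)

```text
time: 49.95
position: [0.6167, 0.0459, 0.2194]
eef_rot: [-2.826, -1.363, 0.008]
force: [-0.7, 0.5, -3.0]
opening: 0.0202
```

Call:
play_rows(
  commands=[
    [0, 0, 0, 0, 0, 0],
    [0, 0, 0, 0, 0, 0],
  ],
)

```text
time: 50.15
position: [0.6163, 0.0453, 0.218]
eef_rot: [-2.826, -1.363, 0.011]
force: [-0.8, -0.5, -2.9]
opening: 0.02
```

Run:
```python
from h import *
move([.6181,.0432,.175],np.radians(-38.65)); print(observe()["opening"],observe()["force"])
im=snapshot("side"); cv2.imwrite("pics/s8.png",im[:,:,::-1]); crop(im,230,160,130,150,4,"pics/b.png")
im=snapshot("top"); crop(im,230,180,120,130,4,"pics/a.png")
```

```text
t 50.15 pos [0.6163 0.0453 0.218 ] jaw -38.49 row [-0.008, 0.076, 1.074, -0.05, 0.031, 0.02] j6 0.7
0.020035897605683264 [-0.7960821  -0.53263709 -2.90285314]
```

View pics/b.png

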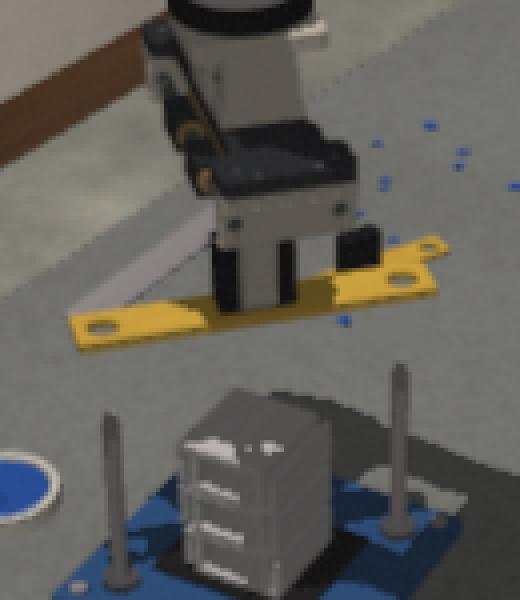

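View pics/a.png

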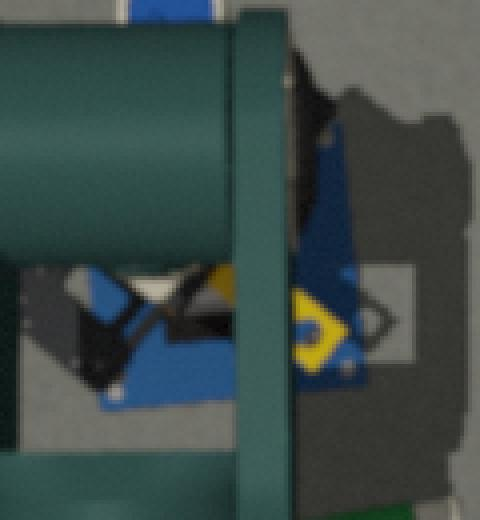

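Call:
play_rows(
  commands=[
    [0, 0.076, 0.2, -0.05, 0.03, 0.02],
    [0, 0.076, 0.5, -0.05, 0.03, 0.02],
    [0, 0.076, 0.8, -0.05, 0.03, 0.02],
    [0, 0.076, 1.0, -0.05, 0.03, 0.02],
    [0, 0.076, 1.07, -0.05, 0.03, 0.02],
    [0, 0.076, 1.07, -0.05, 0.03, 0.02],
  ],
)

```text
time: 50.85
position: [0.6186, 0.043, 0.1756]
eef_rot: [2.832, 1.359, 0.001]
force: [-0.6, -0.2, -3.7]
opening: 0.02
```

```bash
cat > chk.py <<'E'
from h import *
import sys
move([.6181,.0432,.1345],np.radians(-38.65)); st=observe(); print(st["opening"],st["force"])
S=np.array([.6182,.0434,.015]); a=np.radians(6.35); ux=np.array([np.cos(a),np.sin(a),0]); uy=np.array([-ux[1],ux[0],0])
zt=st["position"][2]-.0298+.006
im=snapshot("side"); k=7; x0,y0,w,h=240,225,110,85
g=cv2.resize(im[y0:y0+h,x0:x0+w],None,fx=k,fy=k,interpolation=cv2.INTER_CUBIC)
for i in(1,-1):
    p=S+i*.06*(ux+uy)
    q=proj("side",[p+[0,0,.12],[p[0],p[1],zt]])
    for j in q: cv2.drawMarker(g,tuple(((j-[x0,y0]+.5)*k).round().astype(int).tolist()),(0,255,255),cv2.MARKER_CROSS,9,1)
cv2.imwrite(f"pics/chk{sys.argv[1]}.png",g[:,:,::-1])
im=snapshot("top"); crop(im,285,240,50,50,10,f"pics/chkt{sys.argv[1]}.png")
E
python3 chk.py 1
```

```text
t 50.85 pos [0.6186 0.043  0.1756] jaw -38.72 row [-0.003, -0.013, 1.027, 0.004, -0.002, -0.008] j6 0.7
0.01998489608286116 [-0.56157674 -0.18761739 -3.72229389]
```

View pics/chk1.png

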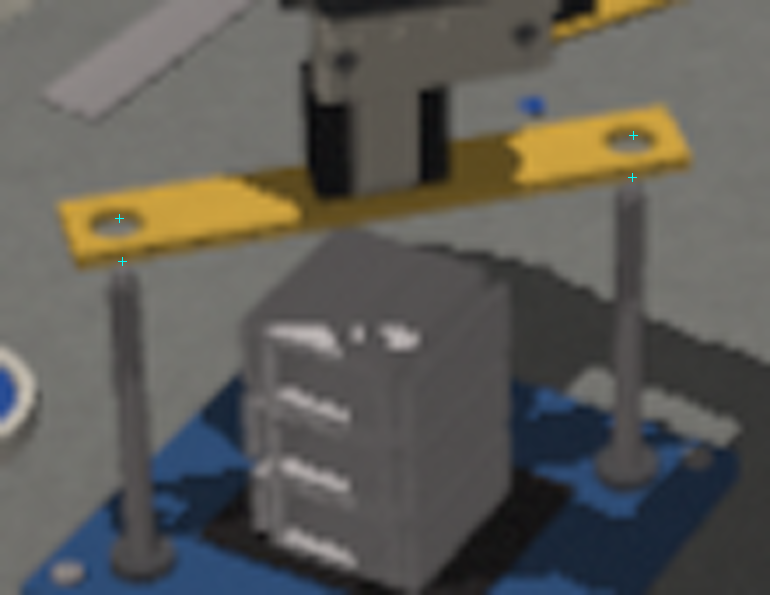

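View pics/chkt1.png

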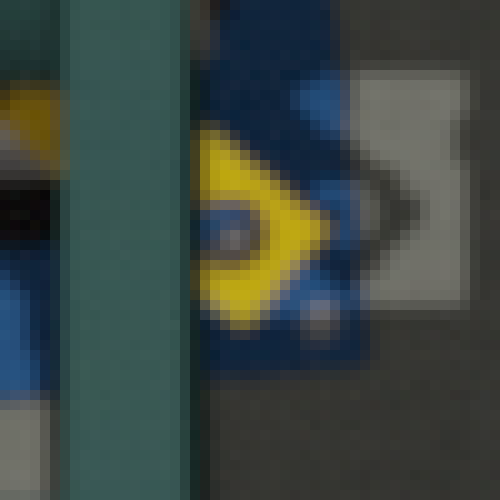

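Call:
play_rows(
  commands=[
    [0, -0.01, 0.1, 0, 0, 0],
    [0, -0.01, 0.2, 0, 0, 0],
    [0, -0.01, 0.3, 0, 0, 0],
    [0, -0.01, 0.4, 0, 0, 0],
    [0, -0.01, 0.5, 0, 0, 0],
    [0, -0.01, 0.5, 0, 0, 0],
  ],
)

```text
time: 51.55
position: [0.6183, 0.0433, 0.1557]
eef_rot: [2.832, 1.359, 0.001]
force: [-0.3, -0.9, -2.4]
opening: 0.0198
```

```bash
python3 chk.py 2
```

```text
t 51.55 pos [0.6183 0.0433 0.1557] jaw -38.71 row [-0.005, -0.004, 0.531, 0.005, -0.004, -0.008] j6 0.7
0.019812117160301995 [-0.32819172 -0.85269283 -2.42480567]
```

View pics/chk2.png

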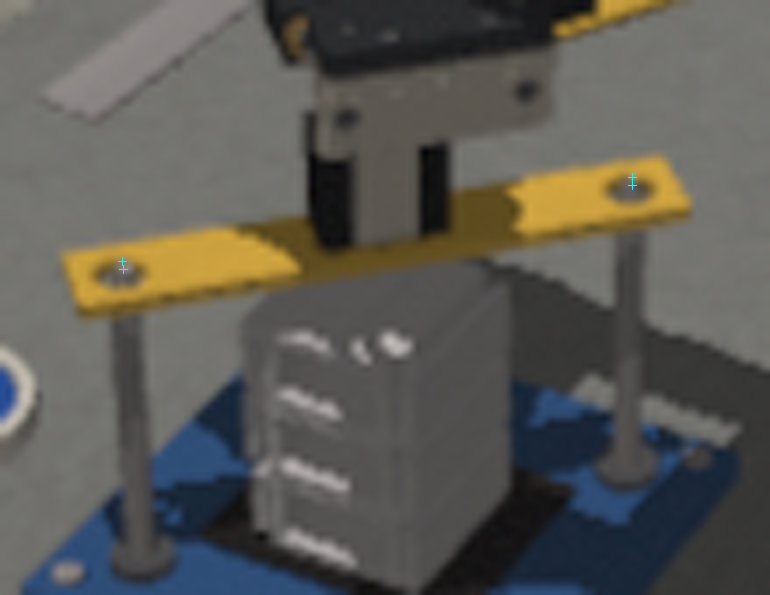

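Both posts are entering the holes with no side force. Lowering on.

Call:
play_rows(
  commands=[
    [0, 0, 0.1, 0, 0, 0],
    [0, 0, 0.2, 0, 0, 0],
    [0, 0, 0.3, 0, 0, 0],
    [0, 0, 0.4, 0, 0, 0],
    [0, 0, 0.46, 0, 0, 0],
    [0, 0, 0.49, 0, 0, 0],
    [0, 0, 0.5, 0, 0, 0],
  ],
)

```text
time: 52.35
position: [0.6186, 0.0433, 0.1364]
eef_rot: [2.831, 1.359, 0.002]
force: [0.2, 0.5, -2.8]
opening: 0.02
```

```bash
python3 chk.py 3
```

```text
t 52.35 pos [0.6186 0.0433 0.1364] jaw -38.71 row [-0.009, -0.009, 0.047, 0.009, -0.007, -0.008] j6 0.7
0.020007197460447487 [ 0.23416983  0.47840088 -2.78032507]
```

View pics/chk3.png

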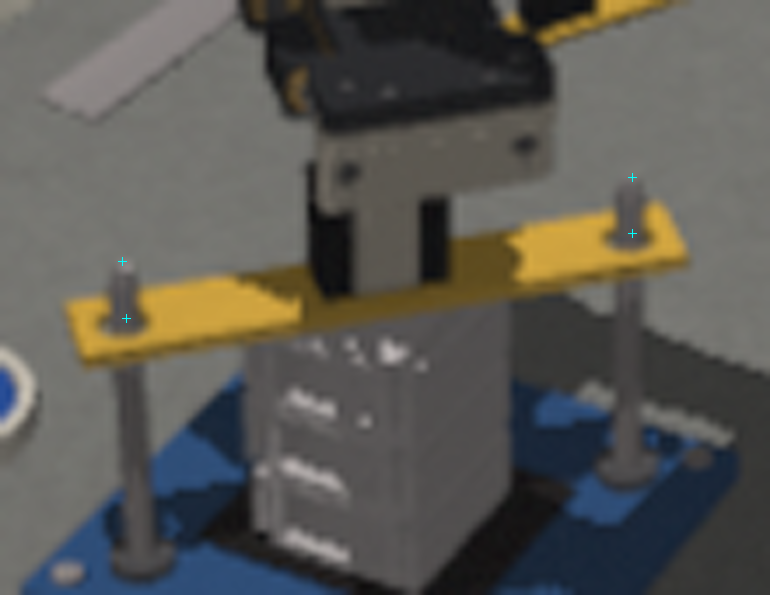

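Call:
play_rows(
  commands=[
    [-0.01, -0.01, 0.02, 0, 0, 0],
    [-0.01, -0.01, 0.035, 0, 0, 0],
    [-0.01, -0.01, 0.045, 0, 0, 0],
    [-0.01, -0.01, 0.05, 0, 0, 0],
    [-0.01, -0.01, 0.05, 0, 0, 0],
  ],
)

```text
time: 52.95
position: [0.6181, 0.0432, 0.1348]
eef_rot: [2.831, 1.359, 0.003]
force: [-0.0, 0.0, -0.6]
opening: 0.0197
```

Call:
play_rows(
  commands=[
    [0, 0, 0.015, 0, 0, 0],
    [0, 0, 0.015, 0, 0, 0],
  ],
)

```text
time: 53.15
position: [0.6182, 0.0432, 0.1347]
eef_rot: [2.831, 1.359, 0.003]
force: [-4.1, -0.3, 5.4]
opening: 0.0202
```

Call:
play_rows(
  commands=[
    [0, 0, 0, 0, 0, 0],
    [0, 0, 0, 0, 0, 0],
    [0, 0, 0, 0, 0, 0],
    [0, 0, 0, 0, 0, 0],
    [0, 0, -0.4, 0, 0, 0],
    [0, 0, -1.2, 0, 0, 0],
    [0, 0, -2.2, 0, 0, 0],
    [0, 0, -3.0, 0, 0, 0],
    [0, 0, -3.0, 0, 0, 0],
  ],
  fingers=0.3,
)

```text
time: 54.05
position: [0.619, 0.0433, 0.2614]
eef_rot: [2.828, 1.358, 0.014]
force: [-0.1, 0.4, 0.4]
opening: 0.0601
```

Run:
```python
from h import *
move([.42,-.20,.30],np.radians(-38.65))
```

```text
t 54.05 pos [0.619  0.0433 0.2614] jaw -38.71 row [-7.851, -0.071, -1.016, 0.056, -0.047, -0.008] j6 0.7
```

Call:
play_rows(
  commands=[
    [-0.8, 0, -0.3, 0, 0, 0],
    [-1.8, 0, -0.5, 0, 0, 0],
    [-2.9, 0, -0.8, 0, 0, 0],
    [-4.0, 0, -1.0, 0, 0, 0],
    [-5.1, 0, -1.0, 0, 0, 0],
    [-6.2, 0, -1.0, 0, 0, 0],
    [-7.2, 0, -1.0, 0, 0, 0],
    [-7.8, 0, -1.0, 0, 0, 0],
    [-7.8, 0, -1.0, 0, 0, 0],
  ],
)

```text
time: 54.95
position: [0.4219, -0.2019, 0.3]
eef_rot: [2.83, 1.353, 0.015]
force: [0.2, -0.2, -0.3]
opening: 0.0609
```

Run:
```python
from h import *
im=snapshot("side"); cv2.imwrite("pics/sF.png",im[:,:,::-1]); crop(im,235,215,115,110,5,"pics/b.png")
t=snapshot("top"); cv2.imwrite("pics/tF.png",t[:,:,::-1]); crop(t,240,195,95,110,5,"pics/a.png")
a,b=[cv2.imread(f"pics/{n}.png") for n in "ab"]; cv2.imwrite("pics/F.png",cv2.resize(np.hstack([a,b]),None,fx=.75,fy=.75))
```

```text
(no output)
```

View pics/F.png

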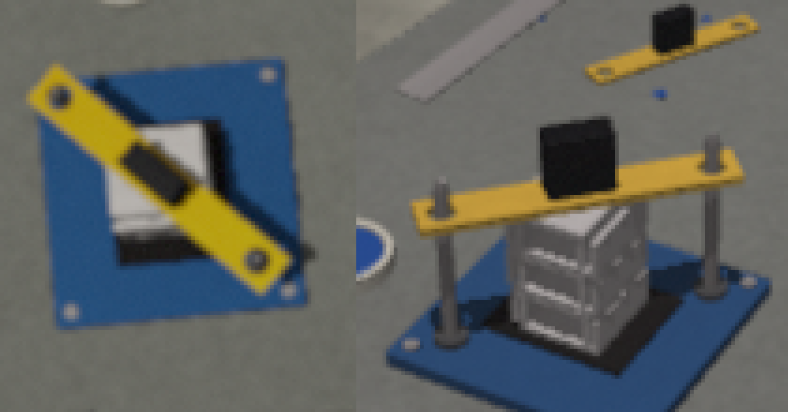

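View pics/tF.png

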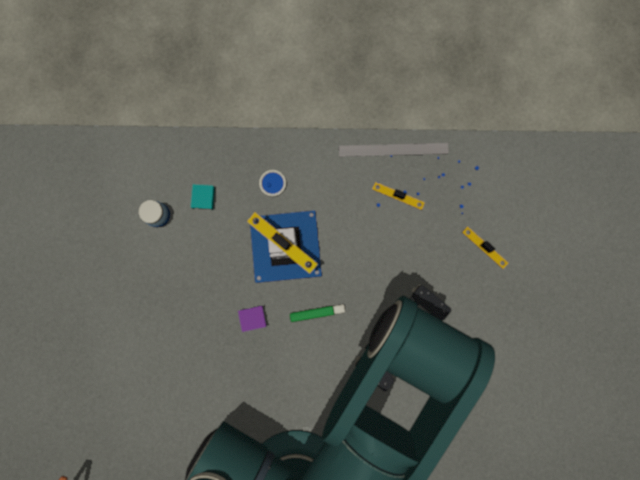

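Run:
```python
from h import *
t=cv2.imread("pics/tF.png")[:,:,::-1]; s=cv2.imread("pics/sF.png")[:,:,::-1]
for n,im,box in(("top",t,(245,205,80,72)),("side",s,(235,240,120,50))):
    x,y,w,h=box; k=6; g=cv2.resize(im[y:y+h,x:x+w],None,fx=k,fy=k,interpolation=cv2.INTER_CUBIC).astype(int)
    c=max(cv2.findContours((g[:,:,0]-g[:,:,2]>70).astype(np.uint8),0,1)[0],key=cv2.contourArea)
    c=cv2.convexHull(c).reshape(-1,2); W=onz(n,(c+.5)/k-.5+[x,y],.111)[:,:2]*1000; r=cv2.minAreaRect(W.astype(np.float32)); print(n,r)
print(observe()["time"])
```

```text
top ((618.7691650390625, 43.18221664428711), (203.76358032226562, 33.86238479614258), 50.70142364501953)
side ((615.5394287109375, 46.78491973876953), (202.7543487548828, 35.450477600097656), 51.328147888183594)
55.05
```

```bash
python3 -c "
from workcell import *
print(job_done())"
```

```text
the job is handed in; nothing more can be done
None
```

The job is handed in, at about 55 s of the 208 s allowed. All six channels are in one stack on the pad in the order up, down, up, down, up, down. The largest keeper bar sits on top with both posts through its holes.

- **Channels:** I aimed for each open-down piece about 8 mm sideways of the open-up piece below. Every layer made contact within about 1 mm of its expected height. I squeezed the ends of each pair together to make them flush. I judged the sideways step and the flush ends from the pictures and did not measure them.
- **Keeper:** it had been knocked about 4 cm aside before I reached it, so I found it again before gripping. It touched down with its underside at about 105 mm, as expected. In the last top picture the bar measures 203.8 mm long and lies within 1 mm of the pad's centre, at 50.7° against the 51.35° I aimed for.
- **Disagreement:** the side camera puts the bar's centre about 5 mm from where the top camera does. I take this to be the bar's front edge counted in the outline. The same side picture shows both posts through the holes.
- **Other items:** the jar, lid, tube and coloured pieces look unmoved in the last top picture. I noticed no grip slackening, and the wrist force I read stayed at about 12 N or less.

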